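Take the full roll off the tape winder

ROBOT

A 6-joint arm with a two-finger parallel gripper is mounted at the origin on the work surface. World frame = base frame: x ahead of the robot, y to its left, z up, the work surface at z = 0. Lengths are in m, angles in degrees, forces in N, time in s.
With the tool pointing down it reaches from about 0.375 to 0.9 m from the base axis. Payload 3.1 kg.
Tool frame: the origin (TCP) lies between the finger pads; the fingertips stand 11 mm ahead of it and the grasp point (between the pads) lies 8 mm behind it; x points along the fingers, y is the direction in which the jaws open and shut, and the axes are right-handed (so a half turn about x gives the same grasp; the last joint's range is limited). The gripper opens to 87 mm and grips with 3 to 60 N. Pads are 19 mm wide; open, the fingers measure 117 mm over their backs; the gripper's body (75 mm by 190 mm) begins 51 mm behind the grasp point.
Start: joints at [-10.227, 30.224, 82.088, -0, 67.689, -10.227], TCP at [0.625, 0, 0.234] pointing down, gripper open.
Joint ranges: [-176.69, 176.69], [-43.24, 126.21], [12.49, 139.97], [-82, 262], [0, 151.66], [-163.58, 163.58]. Speed limits (degrees/s): [159.86, 159.86, 180, 180, 180, 180].

INTERFACE

Orientations are given as a 3x3 rotation matrix whose columns are the frame's x, y, z axes.
In Python, from rig import bot gives the robot as it stands.
- The arm moves only by the shell command python3 -m inch 'ROWS' [OPENING]. ROWS is a JSON object of lists of equal length, an entry for each row: "dp": the shift along the tool's x, y, z in mm, a list of three; "yaw": the turn about the tool's x in degrees. In form: {"dp": [[tx, ty, tz], ...], "yaw": [yaw, ...]}. A call has 1 to 20 rows; each row shifts and turns the commanded pose from where the row before left it, along the tool's axes as they then stand; what a row does not reach is not made up. A row lasts 1/12 s, in which the tool goes at most 41.7 mm and 7.16 degrees, less where a joint would pass 70% of its speed; a pose out of reach is approached as far as the arm can. A call is refused whole if a number of a shift passes 41.7 or a number of a turn 7.16, either way. A call with a gripper value outside its range is refused whole. OPENING is the finger opening in mm, from 0 to 87, set as the call begins (- or left out, the last holds). The fingers move at their own pace and stop on an object; the grip force is fixed at half the most. Time passes only in rows, so rows that do not move let the fingers close. It gives the time, the measured TCP pose, the force and the opening at its end, in the units of the state.
- bot.read_state(): the state, without advancing time (a new reading comes with each control period).
- bot.capture(name): name is "scene" or "side" or "wrist"; returns a dict with "color" (420x560x3 uint8, red, green, blue), "intrinsics" (3x3 intrinsics, pixels), "pose" (4x4, takes a point from camera to world coordinates). Camera axes: x right, y down, z forward; pixel columns grow to the right and rows downward; lengths in m; the calibration is good to about 2 mm. The wrist camera is an equidistant fisheye: a pixel r from the principal point sees the ray r / f radians off the axis. A picture is of the moment at which its call begins. There is no depth.
- bot.hand_in(): hands the job in, once; it reports no verdict.
The state is a dict: "time_s": time; "joint_positions": joint angles; "qvel": joint speeds; "tau": joint torques, N m; "position": TCP position; "tcp_rot": TCP orientation; "force": force on the tool from outside, world axes, zero at the start; "moment": the same for the moment, N m; "opening": opening from 0.0 (shut) to 1.0 (fully open).
Only numpy, scipy, OpenCV 4.12 (cv2) and the standard library are available. Lean on these libraries where they do the work, as an engineer would, in place of code of your own. Each camera call takes 0.05 s, during which the arm holds its last target.

TASK

Unload the tape winder: turn its handwheel clockwise until the keeper is all the way back against its end stop, then slide the wound tape roll straight off the leaning spindle. Stand the roll upright on the round felt pad in the tray and let go of it gently, leaving the keeper back and the jars, the pot and the spare roll that stand about where they are.

Things in the scene. Friction and masses are not known exactly. Their poses are not given: they have to be found in the camera images.
- winder: The tape winder: a fixed grey stand 360 mm wide (its y) and 220 mm deep (its x), with a flat deck sloping 33 degrees, rising away from the robot at yaw 0. Only its position and yaw (within 0.2 rad) change. Origin: centre of its underside, 100 mm below the deck's surface.
- spindle_foot (a point): Foot of the steel spindle, on its axis, where the roll's lower end rests, 12 mm above the deck. z: along the spindle, square to the deck, leaning 33 degrees from vertical towards the robot; x: up the slope; y: level, along the deck, to the robot's left. The spindle is 25 mm thick and ends 80 mm along z above this point.
- frame_top (a point): Middle of the top bar of the open frame behind the spindle; axes as spindle_foot. Its bars are 12 mm thick, their front face 62 mm up the slope from the spindle's axis. Posts at y = -132 and +56 mm of spindle_foot; the top bar reaches 148 mm along z; the keeper's rail lies at 86 mm. It leans over the roll: a vertical gripper's body hits it; one tilted along the spindle fits.
- roll: The wound tape roll on the spindle, a brown ring 60 mm in outer diameter and 70 mm long with a 29 mm bore and a cardboard core, 0.13 to 0.25 kg. Its origin is the centre of its lower end, z is its axis (pointing up along the spindle at the start). Its lower end starts at spindle_foot; it is free of the spindle once moved 80 mm along z.
- handwheel (a joint): Angle (rad) of the winder's handwheel. It grows as the wheel is turned clockwise as seen looking down on the deck and starts anywhere from 0 to 0.9; the keeper reaches its stop at 6.25. Light to turn: under 4 N at the crank.
- wheel_hub (a point): A point on the handwheel's axis, at the height of crank_grip; axes as spindle_foot. In that frame it lies at x = -30, y = +150, z = +46 mm. The wheel is an aluminium disc 96 mm in diameter, its face square to z and 30 mm below this point. The frame does not reach behind it.
- crank_grip (a point): The point to grip on the wheel's crank handle: a black upright handle 20 mm thick and 45 mm long, square to the deck, 38 mm from the wheel's axis, that spins freely on its pin, so that a gripper can carry it round without turning. This point is on the handle's axis, 17 mm below its top and 30 mm above the wheel's face. It goes round with the wheel.
- keeper (a joint): Travel (m) of the keeper, the steel slide on the frame's rail whose tongue overlaps the roll's upper end and keeps it on. It is geared to the handwheel, 16 mm per rad, and moves to -y of spindle_foot (away from the wheel) as the joint value grows. It starts at 0 to 0.0144; at 0.100 it is against the end stop. It stays where it is left.
- keeper_tongue (a point): Top of the keeper's tongue (36 mm along the slope, 26 mm wide, 6 mm thick), its centre. At keeper value 0 it lies 34 mm up the slope from the spindle's axis, 80 mm above spindle_foot, beside the spindle and 4 mm above the roll's upper end; at the stop it is 100 mm to -y of there.
- tray: The low wooden tray, 270 mm long (its x) and 110 mm wide (its y), 22 mm high, floor 5 mm thick, walls 5 mm; fixed. Origin: centre of its underside. It stands to the left or to the right of the winder, yaw within 0.25 rad. Along its length are three places 85 mm apart, the middle one at its centre; two are taken and the third has the felt pad.
- pad: The round grey felt pad lying in the tray's free place, 72 mm in diameter and thin, its top 6 mm above the table but soft (the roll stands at 5 mm above the table). Origin: centre of its underside.
- spare_roll: Bystander: a like tape roll, 60 mm in diameter and 60 mm high, standing in the tray. Origin: centre of its underside.
- paint_jar: Bystander: a brown screw-top jar, 60 mm in diameter and 75 mm high, standing in the tray. Origin: centre of its underside.
- brush_jar: Bystander: a glass jar 70 mm in diameter and 95 mm high, with brushes that stick up to 180 mm and lean out some 20 mm past the middle; between the robot and the winder. Origin: centre of its underside.
- paint_pot: Bystander: an open dark red pot, 80 mm in diameter and 55 mm high; between the robot and the winder. Origin: centre of its underside.
- brush_box: Bystander, fixed: an open plywood box of brushes, 250 x 110 mm and 45 mm high, on the side of the winder where the tray is not. Origin: centre of its underside. (A bottle and a towel roll, fixed, 200 mm high, stand farther off beyond the tray and this box, past x = 0.70.)
Not all that is in view belongs to the job. Leave any green or purple look-alike of the roll alone.

How it is judged:
By the outcome, as a careful person would: the job done as asked, in the order asked, and still so for the second after the job is handed in, with the robot touching nothing.
It also fails if it takes over 61 s, if anything falls off the work surface, if the arm or the gripper's body presses on something with over 40 N, if the wrist force passes 120 N, or if a joint passes its speed limit or range.

## Working session

There is one attempt and no reset: what is moved stays moved. The work goes in short steps, Python scripts to look and compute and a shell command to move; the robot and the scene stay as the last step left them, time stands still between calls to the robot, and variables do not carry over. Pictures are saved under pics/ and viewed, and the job is handed in when it is done.

```bash
ls; mkdir -p pics; cat > h.py <<'E'
import numpy as np, cv2
from rig import bot
def snap(n,fn):
    c=bot.capture(n); cv2.imwrite('pics/%s.png'%fn,c['color'][:,:,::-1]); np.savez('pics/%s.npz'%fn,**c); return c
E
python3 - <<'E'
from h import *
for n in ['scene','side','wrist']:
    c=snap(n,n+'0'); print(n,np.round(c['intrinsics'],1).tolist(),np.round(c['pose'],3).tolist())
s=bot.read_state(); print(s)
E
```

```text
pics
scene [[530.7, 0.0, 272.8], [0.0, 530.7, 211.8], [0.0, 0.0, 1.0]] [[-0.656, 0.436, -0.616, 1.297], [0.755, 0.363, -0.546, 0.671], [-0.014, -0.823, -0.567, 0.894], [0.0, 0.0, 0.0, 1.0]]
side [[398.4, 0.0, 281.8], [0.0, 398.4, 212.7], [0.0, 0.0, 1.0]] [[0.955, -0.211, 0.209, 0.293], [-0.297, -0.635, 0.713, -0.782], [-0.018, -0.743, -0.669, 0.919], [0.0, 0.0, 0.0, 1.0]]
wrist [[325.2, 0.0, 279.6], [0.0, 325.2, 206.8], [0.0, 0.0, 1.0]] [[1.0, -0.001, -0.002, 0.625], [-0.001, -0.97, -0.242, 0.066], [-0.002, 0.242, -0.97, 0.386], [0.0, 0.0, 0.0, 1.0]]
{'time_s': 0.15, 'joint_positions': array([-1.02280120e+01,  3.02665253e+01,  8.21407826e+01, -5.36774897e-04,
        6.76896494e+01, -1.02280349e+01]), 'qvel': array([-0.01723768, -0.14251301, -0.18505106, -0.00955766,  0.12542949,
        0.02716976]), 'tau': array([ 9.14956272e-04, -4.40429199e+01, -1.76841742e+01,  6.33679633e-02,
        5.52540855e-02, -1.06930895e-04]), 'position': array([6.24443644e-01, 1.19452320e-04, 2.32791630e-01]), 'tcp_rot': array([[-1.66687092e-03,  9.99998611e-01,  3.72013793e-06],
       [ 2.91951679e-04,  4.20678937e-06, -9.99999957e-01],
       [-9.99998568e-01, -1.66686976e-03, -2.91958285e-04]]), 'force': array([0.03368181, 0.74889283, 0.82569196]), 'moment': array([ 0.00359184, -0.08817522,  0.0014268 ]), 'opening': 1.002217616535382}
```

View pics/scene0.png

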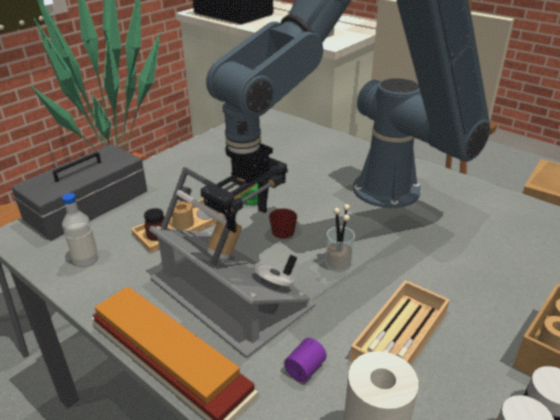

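View pics/side0.png

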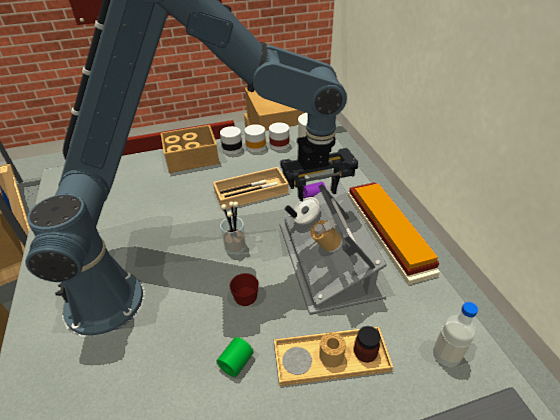

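View pics/wrist0.png

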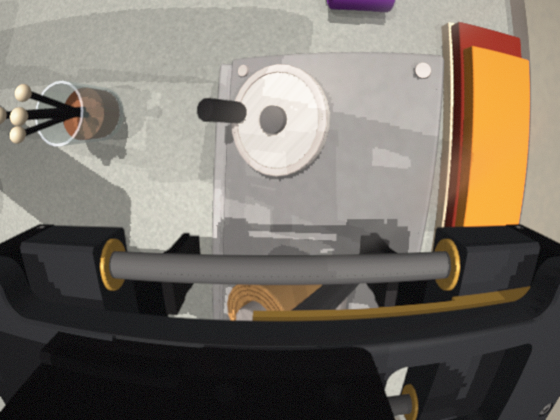

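The rows only allow turning about the tool's x axis, so the first question is whether a tilt can be reached at all. I'll move up and out to the reach limit and see how an out-of-reach pose is approached.

```bash
python3 -m inch '{"dp":[[-40,0,0],[-40,0,0],[-40,0,0],[-40,0,0],[-40,0,0],[0,40,0],[0,40,0],[0,40,0],[0,40,0],[0,40,0],[0,40,0],[0,40,0],[0,40,0],[0,40,0],[0,40,0]],"yaw":[0,0,0,0,0,0,0,0,0,0,0,0,0,0,0]}'; python3 - <<'E'
from h import *
s=bot.read_state(); print(s['time_s'],s['joint_positions'].round(2),s['position'].round(4)); print(s['tcp_rot'].round(3))
for n in ['scene','side','wrist']: snap(n,n+'1')
E
```

```text
time_s: 1.4
position: [0.9105, -0.0001, 0.3827]
tcp_rot: [[0.087, 0.996, 0.0], [0.001, -0.0, -1.0], [-0.996, 0.087, -0.001]]
force: [-0.7, -0.8, -0.0]
opening: 1.0
1.4 [ -7.22  53.65  12.61   0.69 108.82  -6.97] [ 9.105e-01 -1.000e-04  3.827e-01]
[[ 0.087  0.996  0.   ]
 [ 0.001 -0.    -1.   ]
 [-0.996  0.087 -0.001]]
```

Over-reaching tilts the tool forward, which is the direction I need. I'll keep going.

```bash
python3 -m inch '{"dp":[[-10,40,0],[-10,40,0],[-10,40,0],[-10,40,0],[-10,40,0],[-10,40,0]],"yaw":[0,0,0,0,0,0]}'; python3 - <<'E'
from h import *
s=bot.read_state(); print(s['time_s'],s['joint_positions'].round(2),s['position'].round(4))
E
```

```text
time_s: 2.05
position: [0.954, -0.0001, 0.3989]
tcp_rot: [[0.246, 0.969, -0.0], [-0.0, -0.0, -1.0], [-0.969, 0.246, 0.0]]
force: [0.1, 0.5, 0.7]
opening: 0.998
2.05 [ -7.24  53.14  12.54   1.8  100.16  -6.7 ] [ 9.540e-01 -1.000e-04  3.989e-01]
```

View pics/scene1.png

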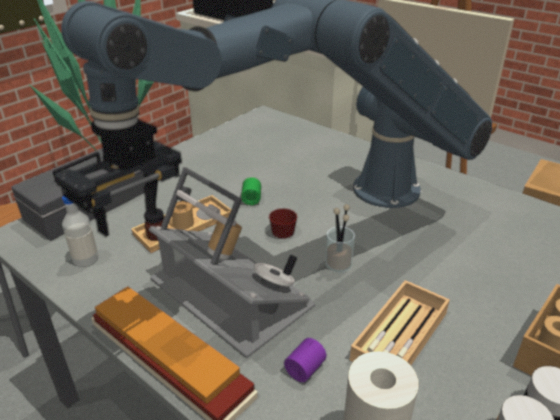

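View pics/side1.png

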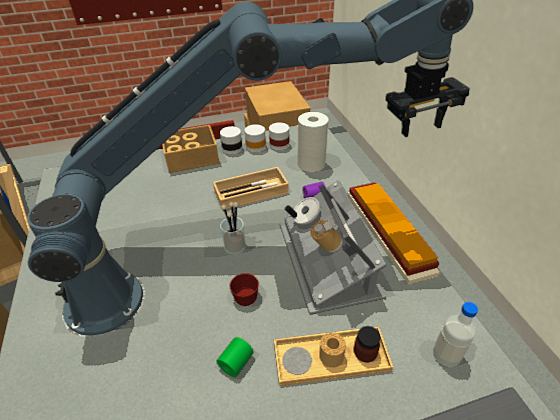

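Tilt is now 14°, so overreaching works. Next I'll measure the scene.

```bash
python3 - <<'E'
from h import *
a=cv2.imread('pics/side1.png')[150:400,200:480]; cv2.imwrite('pics/side1z.png',cv2.resize(a,None,fx=2.85,fy=2.4*1.1875/1.0,interpolation=cv2.INTER_CUBIC)[:,:][:600] if 0 else cv2.resize(a,None,fx=2.4,fy=2.4,interpolation=cv2.INTER_CUBIC))
a=cv2.imread('pics/scene1.png')[150:350,120:380]; cv2.imwrite('pics/scene1z.png',cv2.resize(a,None,fx=3,fy=3,interpolation=cv2.INTER_CUBIC))
E
```

```text
(no output)
```

View pics/side1z.png

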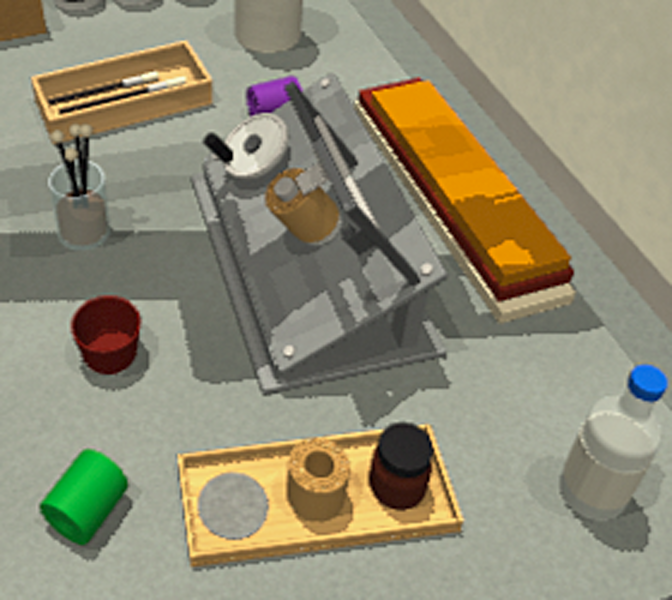

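View pics/scene1z.png

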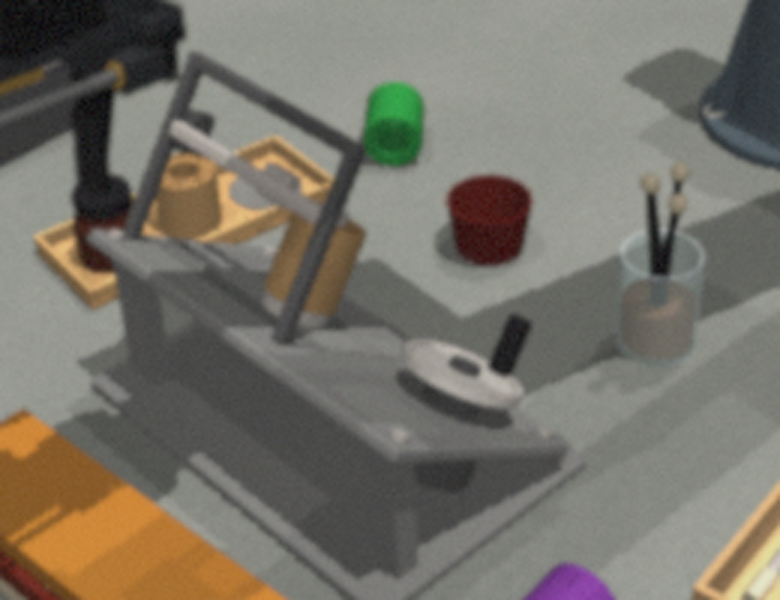

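View pics/wrist1.png

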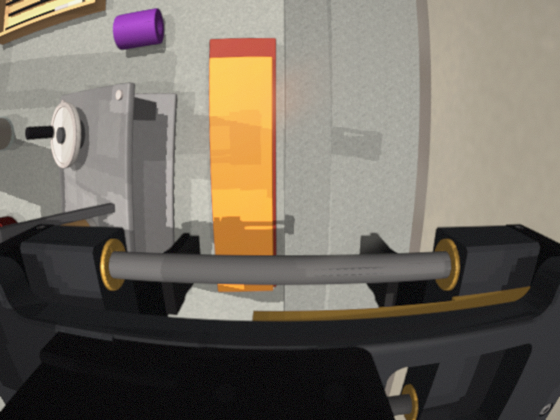

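```bash
cat >> h.py <<'E'
from scipy.optimize import least_squares
def load(fn): return dict(np.load('pics/%s.npz'%fn))
def proj(c,P,fish=False):
    P=np.atleast_2d(P); T=np.linalg.inv(c['pose']); q=P@T[:3,:3].T+T[:3,3]; K=c['intrinsics']
    if fish:
        r=np.hypot(q[:,0],q[:,1]); th=np.arctan2(r,q[:,2]); s=th/np.maximum(r,1e-9)
        return np.c_[K[0,0]*q[:,0]*s+K[0,2],K[1,1]*q[:,1]*s+K[1,2]]
    return np.c_[K[0,0]*q[:,0]/q[:,2]+K[0,2],K[1,1]*q[:,1]/q[:,2]+K[1,2]]
def ray(c,p,fish=False):
    K=c['intrinsics']; a=np.array([(p[0]-K[0,2])/K[0,0],(p[1]-K[1,2])/K[1,1]])
    if fish:
        th=np.hypot(*a); d=np.r_[a/max(th,1e-9)*np.sin(th),np.cos(th)]
    else: d=np.r_[a,1]
    return c['pose'][:3,3],c['pose'][:3,:3]@d
def onz(c,p,z,fish=False):
    o,d=ray(c,p,fish); return o+d*(z-o[2])/d[2]
L=np.deg2rad(33)
def WR(yaw):
    c,s=np.cos(yaw),np.sin(yaw); Z=np.array([[c,-s,0],[s,c,0],[0,0,1]])
    return Z@np.array([[np.cos(L),0,-np.sin(L)],[0,1,0],[np.sin(L),0,np.cos(L)]])
E
cat > fit.py <<'E'
from h import *
def wheel(c,box):
    im=cv2.cvtColor(c['color'],cv2.COLOR_RGB2HSV); x0,x1,y0,y1=box
    m=np.zeros(im.shape[:2],np.uint8); s=im[y0:y1,x0:x1]
    m[y0:y1,x0:x1]=((s[:,:,2]>165)&(s[:,:,1]<45))
    cs,_=cv2.findContours(m,cv2.RETR_EXTERNAL,cv2.CHAIN_APPROX_NONE); k=max(cs,key=cv2.contourArea)
    e=cv2.fitEllipse(cv2.convexHull(k)); return e
sc,sd,w0=load('scene1'),load('side1'),load('wrist0')
obs=[]
for c,b,f,n in [(sc,(240,310,245,300),0,'sc'),(sd,(280,325,185,240),0,'sd'),(w0,(225,335,55,190),1,'w0')]:
    e=wheel(c,b); print(n,np.round(e[0],1),np.round(e[1],1),round(e[2])); obs.append((c,f,(-30,150,15),e[0],1))
z=lambda p:(120+p[0]/3,150+p[1]/3); zs=lambda p:(200+p[0]/2.4,150+p[1]/2.4)
obs+=[(sd,0,(0,0,80),zs((289,187)),1),(sc,0,(68,-132,142),z((195,66)),.5),(sc,0,(68,56,142),z((350,158)),.5)]
def res(v):
    R=WR(v[3]); r=[]
    for c,f,P,p,w in obs: r+=list(w*(proj(c,v[:3]+R@np.array(P)/1e3,f)[0]-p))
    return r
o=least_squares(res,[.62,0,.13,0],loss='soft_l1'); print(o.x.round(4),np.round(res(o.x),1))
np.save('fit.npy',o.x); v=o.x; R=WR(v[3])
for c,f,n in [(sc,0,'scene1'),(sd,0,'side1'),(w0,1,'wrist0')]:
    im=c['color'][:,:,::-1].copy()
    for P in [(0,0,0),(0,0,80),(-30,150,15),(62,-132,148),(62,56,148),(62,56,-12),(62,-132,-12),(74,-132,148),(74,56,148)]+[(30*np.cos(t),30*np.sin(t),h) for t in np.arange(0,6.2,.5) for h in(0,70)]+[(48*np.cos(t)-30,48*np.sin(t)+150,16) for t in np.arange(0,6.2,.3)]:
        p=proj(c,v[:3]+R@np.array(P)/1e3,f)[0]; cv2.circle(im,tuple(int(round(x)) for x in p),1,(255,0,255),-1)
    if n=='side1': im=cv2.resize(im[150:400,200:480],None,fx=2.4,fy=2.4)
    if n=='scene1': im=cv2.resize(im[150:350,120:380],None,fx=3,fy=3)
    cv2.imwrite('pics/chk_%s.png'%n,im)
E
python3 fit.py
```

```text
sc [278.7 272.9] [ 6.7 31.7] 120
sd [298.6 203. ] [36.6 40.5] 131
w0 [279.8  89.4] [116.9 179. ] 6
[ 0.6573 -0.0529  0.1199 -0.0022] [  2.6   1.9   5.9  -0.6  -0.1   1.1  -0.4 -10.5  -0.4   0.4   3.2  -0.5]
```

```bash
python3 - <<'E'
import re
s=open('fit.py').read()
s=s.replace("((s[:,:,2]>165)&(s[:,:,1]<45))","(s[:,:,2]>TH)").replace("def wheel(c,box):","def wheel(c,box,TH):").replace("e=wheel(c,b)","e=wheel(c,b,TH)").replace("for c,b,f,n in [(sc,(240,310,245,300),0,'sc'),(sd,(280,325,185,240),0,'sd'),(w0,(225,335,55,190),1,'w0')]","for c,b,f,n,TH in [(sc,(248,300,256,292),0,'sc',150),(sd,(288,324,190,230),0,'sd',150),(w0,(228,335,60,182),1,'w0',175)]")
s=s.replace("e=cv2.fitEllipse","cv2.imwrite('pics/m%d.png'%c['color'][0,0,0],m*255); e=cv2.fitEllipse")
open('fit.py','w').write(s)
E
python3 fit.py; ls pics; python3 - <<'E'
from h import *
for n,b in [('scene1',(240,310,250,300)),('side1',(280,330,185,235)),('wrist0',(225,340,55,190))]:
    g=cv2.cvtColor(load(n)['color'],cv2.COLOR_RGB2HSV)[b[2]:b[3],b[0]:b[1],2]; st=6 if n[0]=='w' else 3
    print(n); print(g[::st,::st])
E
```

```text
sc [274.6 274. ] [14.7 37.1] 111
sd [294.8 208.1] [35.8 48.5] 75
w0 [285.  112.1] [ 98.3 132.4] 28
[ 0.6515 -0.0725  0.1097 -0.0664] [-0.5  1.8 12.8  0.1 -0.6  0.1 -0.3 -3.3 -0.4 -0.1  0.5 -0.2]
chk_scene1.png
chk_side1.png
chk_wrist0.png
m108.png
m181.png
m49.png
scene0.npz
scene0.png
scene1.npz
scene1.png
scene1z.png
side0.npz
side0.png
side1.npz
side1.png
side1z.png
wrist0.npz
wrist0.png
wrist1.npz
wrist1.png
scene1
[[102 101 100 105 101 103 102 104 109 146 152 156 154 151 153 148 124 105
  100 102 103 100  99 103]
 [ 85  96 100 101  99 101 103 103 103 103 133 155 153 136 110 103 102  99
  104 103 101 102 103 105]
 [ 80  81  87  98 103 102 103 103 108 105 102 114 109 103 107 102  90  40
   60  94 103 101 102 100]
 [112 110 109  98  92 104 104 101 102 102 103 104 103 102 107 100  53  33
   33  83 101 102 103 103]
 [126 130 125 126 112  94 112 113 112 103 102 104 105 106 107  99  36  33
   42 101 100 104 102 103]
 [129 128 132 135 130 137 143 153 166 170 160 123 107 108 104  67  32  28
   72 102 103 101 102 102]
 [114 118 116 123 123 132 156 161 164 166 161 151 166 132 101  41  29  
[... 3517 characters left out ...]
 218 160
  158 168]
 [173 161 220 223 231 230 233 231 234 235 235 234 232 233 233 222 172 160
  160 167]
 [170 159 162 224 231 240 238 236 235 236 236 232 233 233 219 224 148 160
  161 169]
 [168 157 157 206 224 239 241 241 243 241 237 231 233 220 226 139 159 161
  161 169]
 [172 156 159 157 213 234 235 243 242 238 238 226 221 224 138 160 161 158
  159 168]
 [157 159 158 157 168 201 230 235 232 229 229 223 205 105 156 162 161 162
  156 167]
 [149 157 155 157 165 168 133 131 188 183 139  97 134 160 162 163 161 162
  159 173]
 [150 159 158 158 158 158 157 157 162 140 160 157 160 160 161 160 159 159
  158 170]
 [155 156 158 158 157 156 163 165 159 160 161 162 158 156 162 162 159 157
  160 171]]
```

View pics/chk_scene1.png

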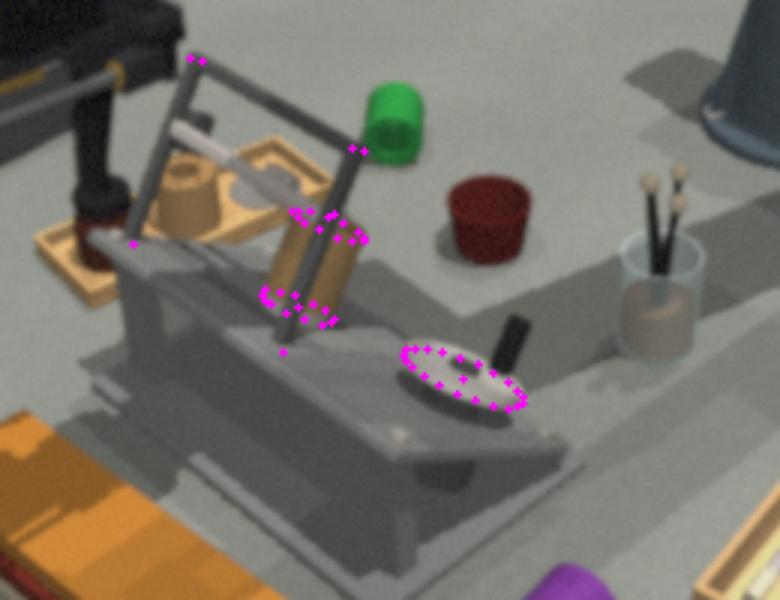

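View pics/chk_side1.png

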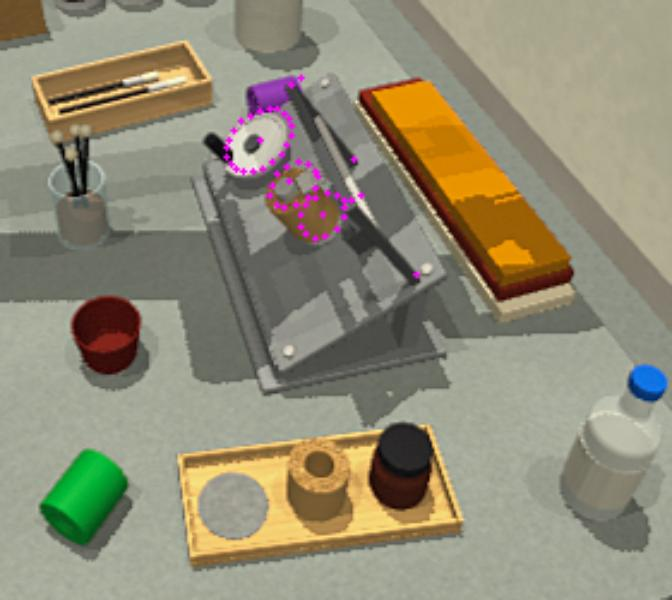

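```bash
sed -i "s/(sd,(288,324,190,230),0,'sd',150),(w0,(228,335,60,182),1,'w0',175)/(sd,(294,319,198,224),0,'sd',187),(w0,(236,335,66,182),1,'w0',229)/; s/'sc',150/'sc',147/" fit.py; python3 fit.py
```

```text
sc [274.4 274.1] [14.9 38.2] 112
sd [305.1 209.9] [20.1 30.1] 48
w0 [281.8 116.1] [ 85.8 102.3] 17
[ 0.6496 -0.0757  0.1068 -0.0618] [-0.7  1.4  2.  -0.2 -0.5  0.1 -0.5 -1.5 -0.6  0.1  0.4 -0.1]
```

View pics/chk_side1.png

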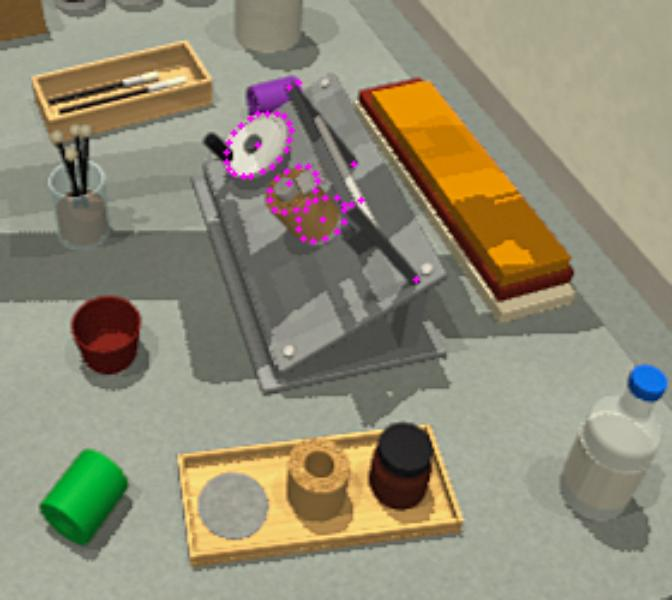

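View pics/chk_wrist0.png

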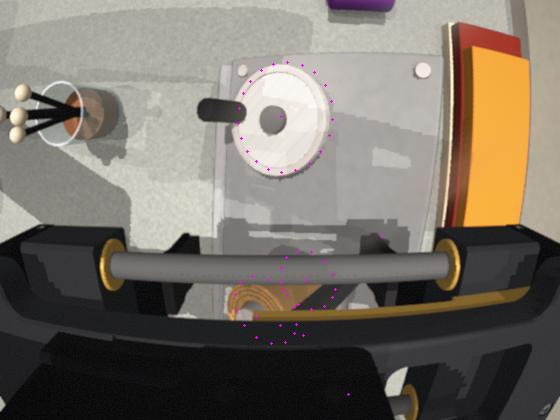

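```bash
python3 - <<'E'
s=open('fit.py').read()
a=s.index("obs=[]"); b=s.index("np.save")
s=s[:a]+'''z=lambda p:(120+p[0]/3,150+p[1]/3); zs=lambda p:(200+p[0]/2.4,150+p[1]/2.4)
obs=[(sc,0,(-30,150,16),(274.4,273.6),1),(sd,0,(-30,150,16),zs((256,147)),1),(w0,1,(-30,150,16),(280.5,120),.5),
(sd,0,(0,0,80),zs((289,187)),1),(sc,0,(68,-132,142),z((195,66)),.5),(sc,0,(68,56,142),z((350,158)),.5)]
S=[(w0,1,-1,1,(242,71),.5),(w0,1,1,1,(422.5,71),.5),(sd,0,1,1,zs((324,83)),1),(sd,0,1,-1,zs((427,268)),1),(sd,0,-1,-1,zs((289,351)),1),(sc,0,1,1,z((400,435)),1),(sc,0,1,-1,z((95,236)),1)]
def res(v):
    R=WR(v[3]); r=[]
    for c,f,P,p,w in obs: r+=list(w*(proj(c,v[:3]+R@np.array(P)/1e3,f)[0]-p))
    for c,f,i,j,p,w in S: r+=list(w*(proj(c,v[:3]+R@np.array([v[6]+i*v[4],v[7]+j*v[5],-.011]),f)[0]-p))
    return r
o=least_squares(res,[.65,-.07,.11,-.05,.1,.16,0,0.03],loss='soft_l1'); print(o.x.round(4)); print(np.round(res(o.x),1).reshape(-1,2).tolist())
'''+s[b:]
open('fit.py','w').write(s)
E
python3 fit.py
```

```text
[ 0.6469 -0.0791  0.1087 -0.0664  0.0895  0.1647 -0.0069  0.0358]
[[-1.0, -0.2], [0.0, -1.4], [-1.1, -0.0], [-1.0, -1.0], [-0.6, -0.7], [0.2, -1.0], [0.1, 0.3], [-0.3, -0.3], [1.0, -0.0], [1.0, 0.2], [0.2, 0.6], [-0.5, 1.2], [6.4, 0.7]]
```

View pics/chk_side1.png

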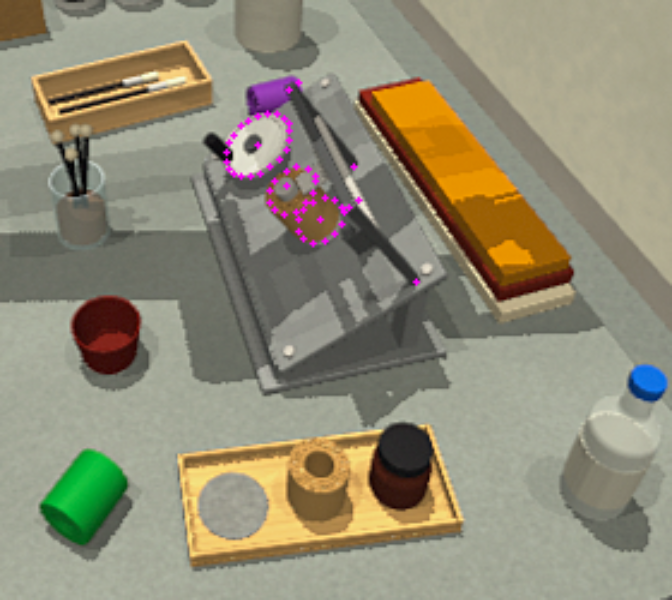

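The winder is found: foot about (0.647, -0.079, 0.109), yaw -0.066. I'll keep tilting to 33°, pushing slightly towards -y.

```bash
python3 -m inch '{"dp":[[-5,40,4],[-5,40,4],[-5,40,4],[-5,40,4],[-5,40,4],[-5,40,4],[-5,40,4],[-5,40,4]],"yaw":[0,0,0,0,0,0,0,0]}'; python3 - <<'E'
from h import *
s=bot.read_state(); print(s['time_s'],s['joint_positions'].round(2),s['position'].round(4))
v=np.load('fit.npy'); R=WR(v[3]); print((R.T@s['tcp_rot']).round(3))
sd,w0=load('side1'),load('wrist0')
z=lambda p:(200+p[0]/2.4,150+p[1]/2.4)
for n,p,h in [('pad',(233,505),.006),('spare_top',(319,462),.065),('paint',(404,447),.08),('potrim',(106,318),.055),('t1',(180,457),.022),('t2',(430,428),.022),('t3',(462,520),.022),('t4',(193,550),.022),('brushglass',(78,180),.095)]:
    print(n,onz(sd,z(p),h).round(4))
for a in np.arange(-.3,1.3,.1):
    P=[v[:3]+R@np.array([-30-38*np.cos(a),150+38*np.sin(a),q])/1e3 for q in (63,23)]
    print(round(a,1),proj(w0,P,True).round(0).tolist(),(proj(sd,P)-[200,150]).__mul__(2.4).round().tolist())
E
```

```text
time_s: 2.72
position: [1.0058, -0.0281, 0.4311]
tcp_rot: [[0.442, 0.897, -0.001], [-0.004, 0.0, -1.0], [-0.897, 0.442, 0.003]]
force: [-0.2, 0.2, -0.5]
opening: 1.001
2.7167 [-9.05 52.41 12.55  3.78 89.09 -8.2 ] [ 1.0058 -0.0281  0.4311]
[[-0.119  0.991  0.056]
 [ 0.026  0.06  -0.998]
 [-0.993 -0.117 -0.033]]
pad [ 0.4542 -0.3319  0.006 ]
spare_top [ 0.5382 -0.3446  0.065 ]
paint [ 0.6185 -0.3627  0.08  ]
potrim [ 0.3812 -0.0999  0.055 ]
t1 [ 0.4162 -0.2733  0.022 ]
t2 [ 0.677  -0.3219  0.022 ]
t3 [ 0.659  -0.4228  0.022 ]
t4 [ 0.4001 -0.3713  0.022 ]
brushglass [0.3933 0.0901 0.095 ]
-0.3 [[208.0, 130.0], [240.0, 131.0]] [[216.0, 145.0], [232.0, 162.0]]
-0.2 [[207.0, 126.0], [239.0, 127.0]] [[214.0, 144.0], [231.0, 161.0]]
-0.1 [[207.0, 121.0], [239.0, 122.0]] [[213.0, 142.0], [230.0, 159.0]]
0.0 [[207.0, 116.0], [239.0, 118.0]] [[212.0, 140.0], [229.0, 157.0]]
0.1 [[208.0, 112.0], [239.0, 114.0]] [[212.0, 138.0], [228.0, 155.0]]
0.2 [[208.0, 107.0], [240.0, 110.0]] [[211.0, 136.0], [228.0, 153.0]]
0.3 [[209.0, 103.0], [241.0, 106.0]] [[211.0, 134.0], [228.0, 151.0]]
0.4 [[211.0, 98.0], [242.0, 102.0]] [[211.0, 131.0], [228.0, 148.0]]
0.5 [[212.0, 94.0], [244.0, 98.0]] [[212.0, 129.0], [228.0, 146.0]]
0.6 [[214.0, 90.0], [246.0, 95.0]] [[213.0, 127.0], [229.0, 143.0]]
0.7 [[217.0, 86.0], [248.0, 91.0]] [[213.0, 124.0], [230.0, 141.0]]
0.8 [[219.0, 82.0], [251.0, 88.0]] [[215.0, 122.0], [231.0, 139.0]]
0.9 [[222.0, 79.0], [254.0, 85.0]] [[216.0, 119.0], [232.0, 136.0]]
1.0 [[225.0, 76.0], [257.0, 83.0]] [[217.0, 117.0], [234.0, 134.0]]
1.1 [[229.0, 73.0], [260.0, 80.0]] [[219.0, 114.0], [235.0, 131.0]]
1.2 [[232.0, 71.0], [263.0, 79.0]] [[221.0, 112.0], [237.0, 129.0]]
```

```bash
python3 -m inch '{"dp":[[0,40,10],[0,40,10],[0,40,10]],"yaw":[0,0,0]}'; python3 - <<'E'
from h import *
s=bot.read_state(); print(s['time_s'],s['joint_positions'].round(2),s['position'].round(4))
v=np.load('fit.npy'); R=WR(v[3]); T=R.T@s['tcp_rot']; print(T.round(3), np.rad2deg(np.arctan2(-s['tcp_rot'][0,0],s['tcp_rot'][2,0])))
E
```

```text
time_s: 2.97
position: [1.0239, -0.0541, 0.4442]
tcp_rot: [[0.51, 0.86, -0.003], [-0.007, 0.001, -1.0], [-0.86, 0.51, 0.007]]
force: [0.0, -0.5, 0.3]
opening: 0.999
2.9667 [-10.69  52.27  12.56   5.04  84.88  -9.71] [ 1.0239 -0.0541  0.4442]
[[-0.041  0.998  0.057]
 [ 0.027  0.058 -0.998]
 [-0.999 -0.039 -0.029]] -149.30726395383553
```

```bash
python3 -m inch '{"dp":[[0,38,38],[0,15,41]],"yaw":[0,0]}'; cat > st.py <<'E'
from h import *
import sys
s=bot.read_state(); print(round(s['time_s'],2),s['joint_positions'].round(1),s['position'].round(4),s['force'].round(1),round(s['opening']*87,1))
v=np.load('fit.npy'); R=WR(v[3]); T=R.T@s['tcp_rot']; print('tool in winder',T.round(3).tolist())
g=s['position']-.008*s['tcp_rot'][:,0]; print('grasp in foot frame mm',(R.T@(g-v[:3])*1e3).round(1))
def goto(P,name=''):  # P: foot frame mm target for grasp
    d=s['tcp_rot'].T@(v[:3]+R@np.array(P,float)/1e3-g)*1e3; print(name,'tool dp',d.round(1)); return d
E
python3 - <<'E'
from st import *
a=.15
goto((-30-38*np.cos(a),150+38*np.sin(a),46),'crank'); goto((-30-38*np.cos(a),150+38*np.sin(a),46+90),'above crank')
E
```

```text
time_s: 3.13
position: [1.026, -0.1142, 0.4507]
tcp_rot: [[0.539, 0.842, 0.001], [-0.006, 0.005, -1.0], [-0.842, 0.539, 0.008]]
force: [0.7, 0.7, -1.0]
opening: 0.999
3.13 [-14.7  52.2  12.5   7.5  83.5 -13.6] [ 1.026  -0.1142  0.4507] [ 0.7  0.7 -1. ] 86.9
tool in winder [[-0.008, 0.998, 0.061], [0.03, 0.061, -0.998], [-1.0, -0.006, -0.03]]
grasp in foot frame mm [505.5 -10.1  87.6]
crank tool dp [  50.9 -561.6 -199. ]
above crank tool dp [ -39.1 -562.1 -201.7]
```

```bash
python3 -m inch '{"dp":[[-20,-20,-28],[-20,-20,-28],[-20,-20,-28],[-20,-20,-28],[-20,-20,-28],[-20,-20,-28],[0,-38,-3],[0,-38,-3],[0,-38,-3],[0,-38,-3],[0,-38,-3],[0,-38,-3],[0,-38,-3],[0,-38,-3],[0,-38,-3],[0,-38,-3],[0,-38,-3],[0,0,0]],"yaw":[0,0,0,0,0,0,0,0,0,0,0,0,0,0,0,0,0,0]}' 40; python3 - <<'E'
from st import *
a=.15
goto((-30-38*np.cos(a),150+38*np.sin(a),51),'crank')
for n in ['scene','wrist','side']: snap(n,n+'2')
w=load('wrist2')
for a in (0,.1,.2,.3): print(a,proj(w,[v[:3]+R@np.array([-30-38*np.cos(a),150+38*np.sin(a),q])/1e3 for q in (63,18)],True).round().tolist())
print('hub',proj(w,[v[:3]+R@np.array([-30,150,q])/1e3 for q in (16,28)],True).round().tolist())
E
```

```text
time_s: 4.63
position: [0.4934, 0.0848, 0.2528]
tcp_rot: [[0.516, 0.857, -0.003], [-0.008, 0.001, -1.0], [-0.857, 0.516, 0.007]]
force: [-2.5, 0.9, -2.2]
opening: 0.458
4.63 [ -4.   11.5 120.1   5.4  17.5  -8.7] [0.4934 0.0848 0.2528] [-2.5  0.9 -2.2] 39.9
tool in winder [[-0.035, 0.998, 0.057], [0.026, 0.058, -0.998], [-0.999, -0.033, -0.028]]
grasp in foot frame mm [-58.8 153.2 218.2]
crank tool dp [167.4  -3.1   1.7]
0 [[264.0, 204.0], [267.0, 196.0]]
0.1 [[265.0, 200.0], [267.0, 192.0]]
0.2 [[265.0, 196.0], [268.0, 189.0]]
0.3 [[267.0, 193.0], [269.0, 185.0]]
hub [[302.0, 197.0], [302.0, 199.0]]
```

View pics/wrist2.png

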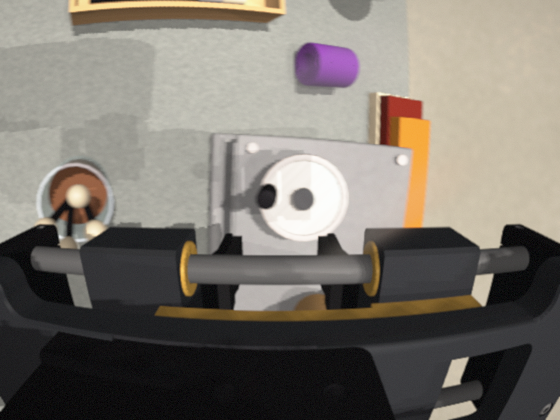

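View pics/scene2.png

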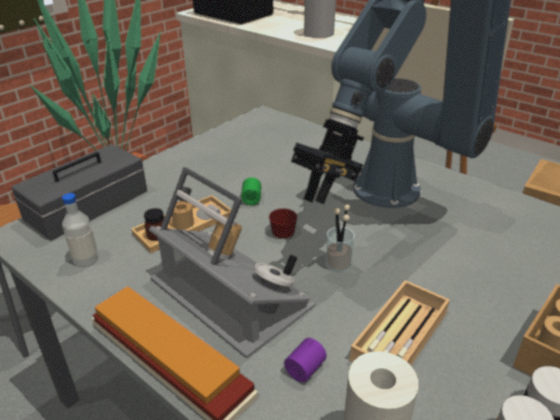

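```bash
python3 -m inch '{"dp":[[0,0,0],[0,0,0],[0,0,0],[0,0,0],[0,0,0],[0,0,0],[0,0,0],[0,0,0],[0,0,0],[0,0,0],[0,0,0],[0,0,0],[0,0,0],[0,0,0]],"yaw":[-6.7,-6.7,-6.7,-6.7,-6.7,-6.7,-6.7,-6.7,-6.7,-6.7,-6.7,-6.7,-6.7,0]}' 44; python3 - <<'E'
from st import *
for a in (.2,):goto((-30-38*np.cos(a),150+38*np.sin(a),51),'crank')
E
```

```text
time_s: 5.95
position: [0.5109, 0.0829, 0.2631]
tcp_rot: [[0.541, 0.046, 0.84], [-0.011, 0.999, -0.048], [-0.841, 0.017, 0.541]]
force: [-0.1, 0.5, -0.3]
opening: 0.507
5.95 [ -4.1  11.6 118.5   5.4  17.3 -95.8] [0.5109 0.0829 0.2631] [-0.1  0.5 -0.3] 44.1
tool in winder [[-0.005, -0.008, 1.0], [0.025, 1.0, 0.008], [-1.0, 0.025, -0.005]]
grasp in foot frame mm [-38.7 152.5 217.2]
crank tool dp [166.5   1.1 -27.7]
```

```bash
python3 -m inch '{"dp":[[24,0,-7],[24,0,-7],[24,0,-7],[24,0,-7],[24,1,0],[22,0,0],[14,0,0],[10,0,0],[0,0,0],[0,0,0]],"yaw":[0,0,0,0,0,0,0,0,0,0]}'; python3 - <<'E'
from st import *
for a in (.1,.2):goto((-30-38*np.cos(a),150+38*np.sin(a),51),'crank')
for n in ['scene','wrist','side']: snap(n,n+'3')
E
```

```text
time_s: 6.78
position: [0.5581, 0.0888, 0.1521]
tcp_rot: [[0.535, 0.046, 0.844], [-0.003, 0.999, -0.052], [-0.845, 0.025, 0.534]]
force: [0.1, -0.1, -0.4]
opening: 0.504
6.78 [  -3.1   28.3  118.9   70.3    1.5 -159.9] [0.5581 0.0888 0.1521] [ 0.1 -0.1 -0.4] 43.8
tool in winder [[-0.012, -0.004, 1.0], [0.032, 0.999, 0.004], [-0.999, 0.032, -0.012]]
grasp in foot frame mm [-59.9 161.4  98.8]
crank tool dp [47.6 -9.1 -7.3]
crank tool dp [47.7 -5.3 -6.8]
```

View pics/scene3.png

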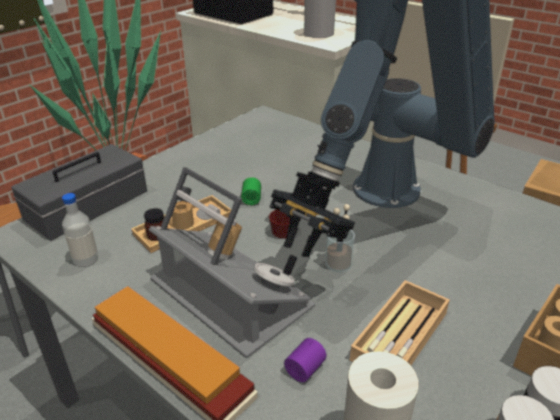

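View pics/wrist3.png

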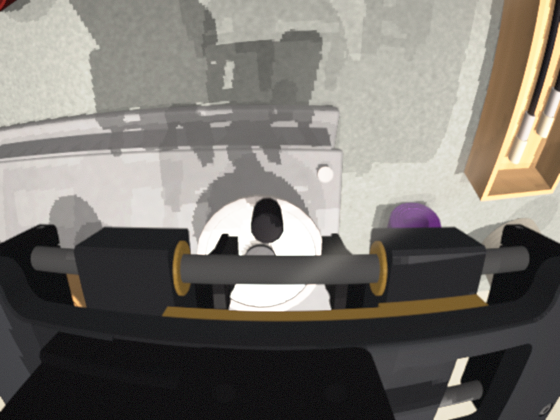

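The wrist is at its singularity (J5 near 0, J6 near its limit). I'll fit a quick kinematic model to plan around it.

```bash
cat > kin.py <<'E'
from h import *
from scipy.spatial.transform import Rotation as Ro
D=[([-10.228,30.267,82.141,0,67.69,-10.228],[.62444,.00012,.23279]),([-7.22,53.65,12.61,.69,108.82,-6.97],[.9105,-.0001,.3827]),
([-7.24,53.14,12.54,1.8,100.16,-6.7],[.954,-.0001,.3989]),([-9.05,52.41,12.55,3.78,89.09,-8.2],[1.0058,-.0281,.4311]),
([-10.69,52.27,12.56,5.04,84.88,-9.71],[1.0239,-.0541,.4442]),([-14.7,52.2,12.5,7.5,83.5,-13.6],[1.026,-.1142,.4507]),
([-4,11.5,120.1,5.4,17.5,-8.7],[.4934,.0848,.2528]),([-4.1,11.6,118.5,5.4,17.3,-95.8],[.5109,.0829,.2631]),([-3.1,28.3,118.9,70.3,1.5,-159.9],[.5581,.0888,.1521])]
Rot=lambda ax,a:Ro.from_euler(ax,a,degrees=True).as_matrix()
def fk(q,p,s=(1,1)):
    a,h,L1,e,L2,d,y=p
    R=Rot('z',q[0]); x=R@np.array([a,y,h]); R=R@Rot('y',q[1]); x=x+R@np.array([0,0,L1]); R=R@Rot('y',q[2]); x=x+R@np.array([e,0,L2])
    R=R@Rot('z',s[0]*q[3])@Rot('y',q[4]); x=x+R@np.array([0,0,d]); R=R@Rot('z',s[1]*q[5])
    return x,R
best=None
for s in [(1,1),(1,-1),(-1,1),(-1,-1)]:
    f=lambda p:np.concatenate([fk(q,p,s)[0]-x for q,x in D])
    o=least_squares(f,[0,.4,.45,0,.45,.25,.1]); 
    if best is None or o.cost<best[0]: best=(o.cost,s,o.x)
PAR,S=best[2],best[1]
if __name__=='__main__':
    print(best, np.abs(np.concatenate([fk(q,PAR,S)[0]-x for q,x in D])).max())
    # tool x axis in R = z col ; tool y?
    print(fk(D[7][0],PAR,S)[1].round(2)); print(fk(D[0][0],PAR,S)[1].round(2))
def ik(pos,Rt,q0,w=.3):
    lo=np.array([-176.69,-43.24,12.49,-82,0,-163.58]);hi=np.array([176.69,126.21,139.97,262,151.66,163.58])
    def f(q):
        x,R=fk(q,PAR,S); return np.r_[x-pos,w*Ro.from_matrix(R@Rt.T).as_rotvec()]
    o=least_squares(f,np.clip(q0,lo+.01,hi-.01),bounds=(lo,hi),x_scale=50); return o.x,np.abs(o.fun).max()
E
python3 kin.py
```

```text
(np.float64(4.953097846371122e-07), (1, 1), array([5.43249658e-04, 2.74871375e-01, 5.87459451e-01, 1.14113000e-01,
       3.91447295e-01, 2.94688544e-01, 1.11101078e-01])) 0.0006113899093321551
[[-0.05 -0.84  0.54]
 [-1.    0.05 -0.01]
 [-0.02 -0.54 -0.84]]
[[-1.  0. -0.]
 [-0.  1.  0.]
 [ 0.  0. -1.]]
```

```bash
cat > plan.py <<'E'
from kin import *
v=np.load('fit.npy'); RW=WR(v[3])
def target(Pfoot,tilt,jaw,az=None):  # grasp in foot frame mm; tilt deg; jaw deg: tool y dir in plane, 0=u, 90=+y
    yaw=v[3] if az is None else az; t=np.deg2rad(tilt); c,s=np.cos(yaw),np.sin(yaw)
    tx=np.array([c*np.sin(t),s*np.sin(t),-np.cos(t)]); u=np.array([c*np.cos(t),s*np.cos(t),np.sin(t)]); w=np.cross(u,tx)  # u,-? 
    yv=np.array([-s,c,0]); j=np.deg2rad(jaw); ty=np.cos(j)*u+np.sin(j)*yv; tz=np.cross(tx,ty)
    g=v[:3]+RW@np.array(Pfoot,float)/1e3; return g+.008*tx, np.c_[-ty,-tz,tx]
if __name__=='__main__':
  for jaw in (90,-90,0,45,-45):
    for tilt in (33,28,20):
      print('jaw',jaw,'tilt',tilt)
      for nm,P in [('cr0',(-68,150,51)),('cr90',(-30,188,51)),('cr180',(8,150,51)),('cr270',(-30,112,51)),('roll',(0,0,50)),('rollup',(0,0,140))]:
        x,Rt=target(P,tilt,jaw); out=[]
        for q4,q6s in [(0,(-100,0,100)),(180,(-100,0,100))]:
          b=min((ik(x,Rt,[-5,20,110,q4,20,q6]) for q6 in q6s),key=lambda r:r[1]); 
          out.append((b[0].round().astype(int).tolist(),round(b[1]*1e3,1)))
        print(nm,out)
E
python3 plan.py
```

```text
jaw 90 tilt 33
cr0 [([-3, 35, 118, 182, 6, 88], np.float64(0.0)), ([-3, 35, 118, 182, 6, 88], np.float64(0.0))]
cr90 [([1, 34, 112, -63, 3, -22], np.float64(0.0)), ([1, 34, 112, -63, 3, -22], np.float64(0.0))]
cr180 [([-3, 32, 108, -2, 6, -88], np.float64(0.0)), ([-3, 32, 108, -2, 6, -88], np.float64(0.0))]
cr270 [([-8, 33, 115, 103, 3, 164], np.float64(0.0)), ([-8, 33, 115, 103, 3, 164], np.float64(0.0))]
roll [([-22, 32, 111, 59, 11, -164], np.float64(1.7)), ([-22, 32, 111, 59, 11, -164], np.float64(1.7))]
rollup [([-24, 21, 114, 39, 17, -145], np.float64(0.0)), ([-24, 21, 114, 39, 17, -145], np.float64(0.0))]
jaw 90 tilt 28
cr0 [([-3, 34, 115, -3, 3, -86], np.float64(0.0)), ([-3, 34, 115, -3, 3, -86], np.float64(0.0))]
cr90 [([1, 33, 109, -13, 11, -73], np.float64(0.0)), ([1, 33, 109, -13, 11, -73], np.float64(0.0))]
cr180 [([-3, 32, 105, -1, 15, -89], np.float64(0.0)), ([-3, 32, 105, -1, 15, -89], np.float64(0.0))]
cr270 [([-8, 32, 111, 14, 9, -107], np.float64(0.0)), ([-8, 32, 111, 14, 9, -107], np.float64(0.0))]
roll [([-21, 32, 108, 31, 16, -135], np.float64(0.0)), ([-21, 32, 
[... 7376 characters left out ...]
rollup [([-23, 21, 111, 23, 24, 7], np.float64(0.0)), ([-23, 21, 111, 23, 24, 7], np.float64(0.0))]
jaw -45 tilt 20
cr0 [([-3, 33, 110, 0, 17, 46], np.float64(0.0)), ([-3, 33, 110, 0, 17, 46], np.float64(0.0))]
cr90 [([1, 33, 103, -4, 24, 53], np.float64(0.0)), ([1, 33, 103, -4, 24, 53], np.float64(0.0))]
cr180 [([-3, 32, 99, 0, 28, 45], np.float64(0.0)), ([-3, 32, 99, 0, 28, 45], np.float64(0.0))]
cr270 [([-8, 32, 105, 4, 22, 38], np.float64(0.0)), ([-8, 32, 105, 4, 22, 38], np.float64(0.0))]
roll [([-20, 32, 102, 12, 27, 19], np.float64(0.0)), ([-20, 32, 102, 12, 27, 19], np.float64(0.0))]
rollup [([-22, 22, 105, 11, 35, 20], np.float64(0.0)), ([-22, 22, 105, 11, 35, 20], np.float64(0.0))]
```

```bash
python3 - <<'E'
from kin import *
q0=np.array([-4.1,11.6,118.5,5.4,17.3,-95.8])
def tilt(R): return np.rad2deg(np.arctan2(R[0,2],-R[2,2])).round(1), np.rad2deg(np.arcsin(R[1,2])).round(1)
for name,d in [('in',(-40,0,0)),('in-down',(-34,0,-20)),('in-up',(-34,0,20)),('up',(0,0,40))]:
    q=q0.copy(); print(name)
    for k in range(12):
        x,R=fk(q,PAR,S); q,e=ik(x+np.array(d)/1e3,R,q,.3)
        x,R=fk(q,PAR,S); print(k,q.round(0),x.round(3),tilt(R),round(e*1e3,1))
E
```

```text
in
0 [ -5.   8. 123.   7.  16. -98.] [0.471 0.083 0.263] (np.float64(32.7), np.float64(-0.6)) 0.0
1 [  -5.    5.  128.    9.   15. -100.] [0.431 0.083 0.263] (np.float64(32.7), np.float64(-0.6)) 0.0
2 [  -6.    1.  132.   11.   14. -103.] [0.391 0.083 0.263] (np.float64(32.7), np.float64(-0.6)) 0.0
3 [  -8.   -3.  136.   14.   15. -107.] [0.351 0.083 0.263] (np.float64(32.7), np.float64(-0.6)) 0.0
4 [ -10.   -8.  140.   17.   17. -112.] [0.311 0.083 0.263] (np.float64(32.7), np.float64(-0.6)) 0.0
5 [  -9.  -15.  140.    9.   24. -104.] [0.275 0.086 0.272] (np.float64(31.2), np.float64(-1.2)) 8.6
6 [ -9. -22. 140.   5.  32. -99.] [0.238 0.089 0.28 ] (np.float64(30.0), np.float64(-1.7)) 8.0
7 [ -11.  -30.  140.    5.   41. -100.] [0.199 0.092 0.286] (np.float64(29.2), np.float64(-2.1)) 6.1
8 [ -9. -38. 140.   2.  49. -96.] [0.16  0.095 0.287] (np.float64(29.0), np.float64(-2.8)) 3.7
9 [  4. -41. 140.  -6.  52. -80.] [0.12  0.095 0.287] (np.float64(29.0), np.float64(-2.8)) 0.0
10 [ 17. -43. 140. -12.  57. -65.] [0.083 0.09  0.287] (np.float64(28.5), np.float64(-1.7)) 5.7
11 [ 33. -43. 1
[... 2886 characters left out ...]
at64(32.7), np.float64(-0.6)) 0.0
5 [ -4.  -5.  94.   2.  58. -92.] [0.511 0.083 0.503] (np.float64(32.7), np.float64(-0.6)) 0.0
6 [ -4.  -6.  89.   2.  64. -91.] [0.511 0.083 0.543] (np.float64(32.7), np.float64(-0.6)) 0.0
7 [ -4.  -6.  84.   2.  70. -91.] [0.511 0.083 0.583] (np.float64(32.7), np.float64(-0.6)) 0.0
8 [ -4.  -6.  78.   2.  75. -91.] [0.511 0.083 0.623] (np.float64(32.7), np.float64(-0.6)) 0.0
9 [ -4.  -6.  72.   2.  81. -91.] [0.511 0.083 0.663] (np.float64(32.7), np.float64(-0.6)) 0.0
10 [ -4.  -5.  66.   2.  86. -91.] [0.511 0.083 0.703] (np.float64(32.7), np.float64(-0.6)) 0.0
11 [ -4.  -4.  59.   2.  92. -91.] [0.511 0.083 0.743] (np.float64(32.7), np.float64(-0.6)) 0.0
```

```bash
cat > sim.py <<'E'
from kin import *
def tilt(R): return np.rad2deg(np.arctan2(R[0,2],-R[2,2])).round(1), np.rad2deg(np.arcsin(R[1,2])).round(1)
def sim(q,rows,w=.3,every=1):
    for k,r in enumerate(rows):
        x,R=fk(q,PAR,S); T=np.c_[R[:,2],-R[:,0],-R[:,1]]; d=T@np.array(r[:3])/1e3
        Rt=R
        if len(r)>3: Rt=Ro.from_rotvec(np.deg2rad(r[3])*T[:,0]).as_matrix()@R
        q,e=ik(x+d,Rt,q,w); x,R=fk(q,PAR,S)
        if k%every==0: print(k,q.round(0),x.round(3),tilt(R),round(e*1e3,1))
    return q
E
python3 - <<'E'
from sim import *
from rig import bot
q=bot.read_state()['joint_positions']
for w in (.3,1): sim(q,[[-20,-34,0]]*5+[[0,0,-40]]*7,w)
E
```

```text
0 [  -8.   25.  121.   65.    5. -160.] [0.545 0.055 0.169] (np.float64(32.3), np.float64(-0.2)) 0.0
1 [ -14.   22.  122.   60.    8. -159.] [0.532 0.021 0.185] (np.float64(32.3), np.float64(-0.2)) 0.0
2 [ -20.   19.  123.   56.   12. -159.] [ 0.52  -0.013  0.201] (np.float64(32.3), np.float64(-0.2)) 0.0
3 [ -26.   17.  123.   52.   17. -160.] [ 0.508 -0.046  0.217] (np.float64(32.3), np.float64(-0.2)) 0.0
4 [ -32.   14.  122.   48.   22. -161.] [ 0.496 -0.08   0.233] (np.float64(32.3), np.float64(-0.2)) 0.0
5 [ -33.   14.  126.   50.   20. -164.] [ 0.465 -0.077  0.217] (np.float64(30.2), np.float64(-0.8)) 10.6
6 [ -34.   14.  129.   48.   19. -164.] [ 0.434 -0.072  0.204] (np.float64(27.8), np.float64(-1.4)) 12.9
7 [ -35.   13.  133.   47.   17. -164.] [ 0.402 -0.067  0.192] (np.float64(25.3), np.float64(-2.1)) 12.8
8 [ -36.   13.  136.   46.   15. -164.] [ 0.37  -0.062  0.183] (np.float64(22.9), np.float64(-2.7)) 12.6
9 [ -37.   12.  139.   44.   14. -164.] [ 0.337 -0.057  0.175] (np.float64(20.5), np.float64(-3.3)) 12.5
10 [ -39.   11.  140.   32.   16. -153.] [ 0.315 -0.056  0.17
[... 701 characters left out ...]
4.] [ 0.471 -0.072  0.229] (np.float64(31.7), np.float64(-0.4)) 17.6
6 [ -33.   11.  128.   50.   21. -164.] [ 0.447 -0.062  0.23 ] (np.float64(31.0), np.float64(-0.6)) 21.3
7 [ -34.    8.  131.   49.   21. -164.] [ 0.422 -0.052  0.23 ] (np.float64(30.4), np.float64(-0.8)) 21.1
8 [ -34.    6.  134.   48.   21. -164.] [ 0.396 -0.041  0.231] (np.float64(29.8), np.float64(-1.0)) 20.7
9 [ -36.    3.  137.   47.   21. -164.] [ 0.369 -0.03   0.231] (np.float64(29.2), np.float64(-1.2)) 20.2
10 [ -37.    0.  140.   46.   22. -164.] [ 0.341 -0.018  0.231] (np.float64(28.7), np.float64(-1.4)) 19.5
11 [ -39.   -3.  140.   41.   25. -159.] [ 0.328 -0.017  0.238] (np.float64(28.2), np.float64(-1.4)) 26.3
```

```bash
python3 -m inch '{"dp":[[-20,-34,0],[-20,-34,0],[-20,-34,0],[-20,-34,0],[-20,-34,0],[0,0,-40],[0,0,-40],[0,0,-40],[0,0,0]],"yaw":[0,0,0,0,0,0,0,0,0]}'; python3 -c "
from st import *
from sim import tilt; t=s['tcp_rot'][:,0]; print(np.rad2deg(np.arctan2(t[0],-t[2])),np.rad2deg(np.arcsin(t[1])))"
```

```text
time_s: 7.68
position: [0.4076, -0.0554, 0.2134]
tcp_rot: [[0.469, 0.068, 0.881], [-0.02, 0.998, -0.066], [-0.883, 0.013, 0.469]]
force: [-0.4, 1.1, 0.1]
opening: 0.502
7.68 [ -34.3   10.   132.4   47.9   19.5 -163.3] [ 0.4076 -0.0554  0.2134] [-0.4  1.1  0.1] 43.7
tool in winder [[-0.088, 0.008, 0.996], [0.011, 1.0, -0.007], [-0.996, 0.011, -0.088]]
grasp in foot frame mm [-143.8    7.8  226.7]
27.956300314325848 -1.1332162902194145
```

```bash
python3 -m inch '{"dp":[[0,0,-40],[0,0,-40],[0,0,0]],"yaw":[0,0,0]}'; python3 -c "
from st import *
t=s['tcp_rot'][:,0]; print(np.rad2deg(np.arctan2(t[0],-t[2])),np.rad2deg(np.arcsin(t[1])))
a=.2
goto((-30-38*np.cos(a),150+38*np.sin(a),51),'crank')
goto((-30-38*np.cos(a),150+38*np.sin(a),131),'above crank')
"
```

```text
time_s: 7.93
position: [0.3512, -0.0375, 0.2082]
tcp_rot: [[0.431, 0.08, 0.899], [-0.033, 0.997, -0.073], [-0.902, 0.002, 0.433]]
force: [-0.4, -0.1, -0.9]
opening: 0.509
7.93 [ -36.5    6.1  138.4   45.7   18.8 -163.4] [ 0.3512 -0.0375  0.2082] [-0.4 -0.1 -0.9] 44.3
tool in winder [[-0.128, 0.013, 0.992], [-0.004, 1.0, -0.013], [-0.992, -0.006, -0.128]]
grasp in foot frame mm [-194.5   21.9  253.6]
25.562931397509782 -1.879968584948615
crank tool dp [184.  138.4 150.4]
above crank tool dp [104.7 138.  140.1]
```

```bash
python3 -m inch '{"dp":[[0,5,35],[0,5,35],[0,5,35],[0,5,35],[22,30,0],[22,30,0],[22,30,0],[22,28,0],[16,0,0],[0,0,0],[0,0,0]],"yaw":[0,0,0,0,0,0,0,0,0,0,0]}'; python3 -c "
from st import *
a=.2
goto((-30-38*np.cos(a),150+38*np.sin(a),51),'crank')
snap('wrist','wrist4')
w=load('wrist4')
for a in (.1,.2,.3): print(a,proj(w,[v[:3]+R@np.array([-30-38*np.cos(a),150+38*np.sin(a),q])/1e3 for q in (63,18)],True).round().tolist())
"
```

```text
time_s: 8.85
position: [0.5134, 0.079, 0.1663]
tcp_rot: [[0.436, 0.077, 0.897], [-0.032, 0.997, -0.07], [-0.899, 0.002, 0.437]]
force: [-0.9, -0.0, 0.3]
opening: 0.503
8.85 [ -3.4  23.6 119.5  -1.9  10.9 -87.2] [0.5134 0.079  0.1663] [-0.9 -0.   0.3] 43.8
tool in winder [[-0.123, 0.01, 0.992], [-0.003, 1.0, -0.011], [-0.992, -0.004, -0.123]]
grasp in foot frame mm [-88.2 149.  134.6]
crank tool dp [80.3  9.1 31. ]
0.1 [[287.0, 262.0], [286.0, 247.0]]
0.2 [[292.0, 263.0], [290.0, 248.0]]
0.3 [[297.0, 264.0], [294.0, 249.0]]
```

View pics/wrist4.png

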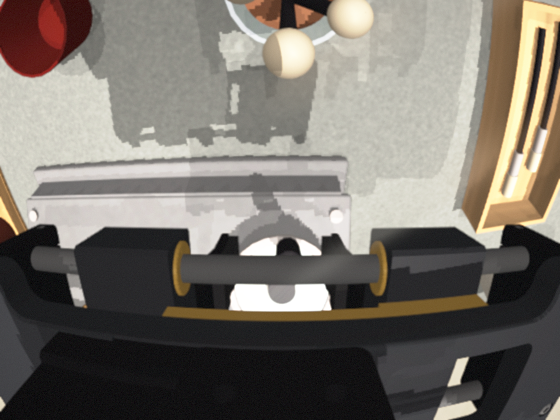

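```bash
python3 -m inch '{"dp":[[10,1,12],[15,1,12],[15,1,6],[15,1,0],[14,1,0],[11,1,0],[0,0,0],[0,0,0],[0,0,0]],"yaw":[0,0,0,0,0,0,0,0,0]}' && python3 -m inch '{"dp":[[0,0,0],[0,0,0],[0,0,0],[0,0,0],[0,0,0]],"yaw":[0,0,0,0,0]}' 12; python3 -c "
from st import *
a=.15
goto((-30-38*np.cos(a),150+38*np.sin(a),51),'crank')
for n in ['scene','side']: snap(n,n+'5')
"
```

```text
time_s: 9.65
position: [0.5754, 0.0795, 0.1088]
tcp_rot: [[0.438, 0.079, 0.896], [-0.033, 0.997, -0.072], [-0.899, 0.002, 0.439]]
force: [-0.8, 0.2, -0.1]
opening: 0.502
time_s: 10.07
position: [0.5756, 0.0801, 0.1082]
tcp_rot: [[0.437, 0.078, 0.896], [-0.032, 0.997, -0.071], [-0.899, 0.002, 0.439]]
force: [-0.8, 0.1, 1.2]
opening: 0.222
10.07 [ -2.8  33.6 113.6  -5.3   6.8 -83.1] [0.5756 0.0801 0.1082] [-0.8  0.1  1.2] 19.3
tool in winder [[-0.122, 0.011, 0.993], [-0.003, 1.0, -0.011], [-0.993, -0.004, -0.122]]
grasp in foot frame mm [-67.9 154.1  52.1]
crank tool dp [1.  1.6 0.4]
```

View pics/scene5.png

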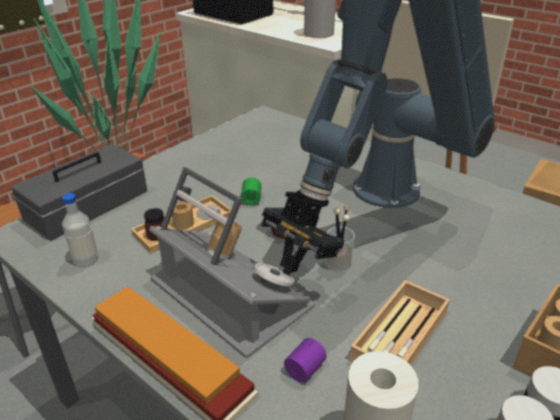

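View pics/side5.png

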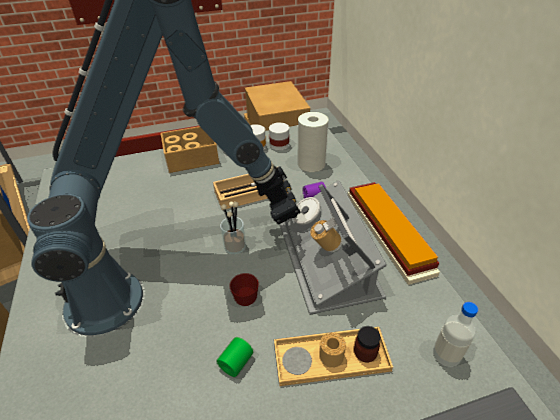

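```bash
cat > circ.py <<'E'
from st import *
def rows(a0,st,n):
    p=None; out=[]
    cur=R.T@(g-v[:3])*1e3
    zc=cur[2]
    T=(R.T@s['tcp_rot'])
    for k in range(1,n+1):
        a=a0+st*k; P=np.array([-30-38*np.cos(a),150+38*np.sin(a),zc]); d=T.T@(P-cur); out.append(d.round(1).tolist()); cur=cur+T@d.round(1)
    return out
E
python3 -c "
from circ import *
import json; print(json.dumps(rows(.105,.26,20)))
from plan import target; from kin import ik
q=s['joint_positions']
for k in range(0,21,3):
    a=.1+.26*k; x,Rt=target((-30-38*np.cos(a),150+38*np.sin(a),52),25.6,90); q,e=ik(x,Rt,q); print(round(a,2),q.round(0),e)
"
```

```text
10.17 [ -2.8  33.6 113.6  -5.3   6.8 -83.1] [0.5756 0.08   0.1082] [-1.2  0.5  2.5] 19.1
tool in winder [[-0.122, 0.011, 0.993], [-0.003, 1.0, -0.011], [-0.993, -0.004, -0.122]]
grasp in foot frame mm [-67.9 154.1  52.1]
[[-0.3, 9.5, 2.2], [-0.6, 8.7, 4.6], [-0.9, 7.2, 6.6], [-1.0, 5.3, 8.3], [-1.1, 3.0, 9.3], [-1.2, 0.4, 9.7], [-1.2, -2.0, 9.6], [-1.1, -4.5, 8.7], [-0.8, -6.6, 7.3], [-0.6, -8.3, 5.3], [-0.4, -9.3, 3.1], [0.0, -9.9, 0.5], [0.3, -9.6, -1.9], [0.6, -8.8, -4.4], [0.8, -7.4, -6.4], [1.0, -5.5, -8.2], [1.2, -3.2, -9.2], [1.2, -0.6, -9.8], [1.1, 1.8, -9.6], [1.1, 4.3, -8.8]]
0.1 [ -3.  34. 113.  -3.   7. -86.] 1.8457457784393227e-15
0.88 [  0.  33. 111.  -9.  11. -77.] 9.769962616701378e-15
1.66 [  1.  33. 107.  -8.  15. -78.] 1.090531157538076e-13
2.44 [ -1.  32. 104.  -4.  18. -83.] 6.74876821094017e-14
3.22 [ -4.  32. 103.   0.  19. -90.] 6.328271240363392e-15
4.0 [ -7.  32. 106.   5.  17. -97.] 1.1942669075892809e-12
4.78 [  -8.   32.  110.    9.   13. -102.] 1.6725668000258545e-09
```

```bash
python3 -m inch '{"dp":[[-0.3,9.5,2.2],[-0.6,8.7,4.6],[-0.9,7.2,6.6],[-1,5.3,8.3],[-1.1,3,9.3],[-1.2,0.4,9.7],[-1.2,-2,9.6],[-1.1,-4.5,8.7]],"yaw":[0,0,0,0,0,0,0,0]}' && python3 -m inch '{"dp":[[-0.8,-6.6,7.3],[-0.6,-8.3,5.3],[-0.4,-9.3,3.1],[0,-9.9,0.5]],"yaw":[0,0,0,0]}'; python3 -c "
from st import *
snap('scene','scene6'); snap('side','side6')
a=.105+.26*12
goto((-30-38*np.cos(a),150+38*np.sin(a),52),'plan')
"
```

```text
time_s: 10.83
position: [0.6257, 0.1049, 0.1395]
tcp_rot: [[0.433, 0.077, 0.898], [-0.031, 0.997, -0.07], [-0.901, 0.003, 0.434]]
force: [-3.2, 2.7, -1.7]
opening: 0.225
time_s: 11.17
position: [0.6385, 0.0694, 0.1495]
tcp_rot: [[0.437, 0.077, 0.896], [-0.031, 0.997, -0.07], [-0.899, 0.003, 0.438]]
force: [-1.9, 4.5, 2.0]
opening: 0.222
11.17 [ -3.7  31.9 103.6  -0.5  18.5 -88.8] [0.6385 0.0694 0.1495] [-1.9  4.5  2. ] 19.3
tool in winder [[-0.122, 0.01, 0.992], [-0.002, 1.0, -0.011], [-0.993, -0.003, -0.122]]
grasp in foot frame mm [  7.9 147.7  52.1]
plan tool dp [ 0.1 -0.9 -0. ]
```

View pics/scene6.png

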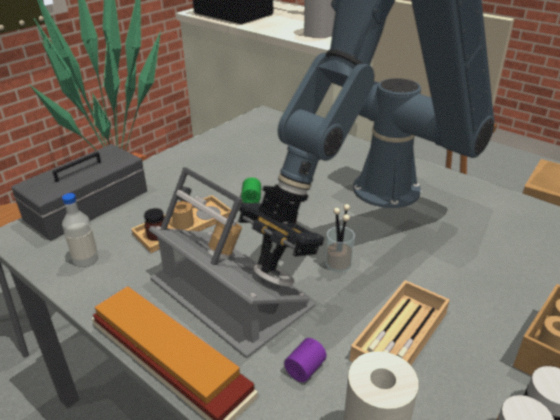

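Half a turn is done with low forces and accurate tracking. I'll continue.

```bash
python3 -m inch '{"dp":[[0.3,-9.6,-1.9],[0.6,-8.8,-4.4],[0.8,-7.4,-6.4],[1,-5.5,-8.2],[1.2,-3.2,-9.2],[1.2,-0.6,-9.8],[1.1,1.8,-9.6],[1.1,4.3,-8.8]],"yaw":[0,0,0,0,0,0,0,0]}'; python3 -c "
from circ import *
import json
P=(R.T@(g-v[:3])*1e3); a=np.arctan2(P[1]-150,-(P[0]+30))%6.2832; print('a',a)
snap('scene','scene7'); snap('side','side7')
print(json.dumps(rows(.105+5.2,.1,14)))
"
```

```text
time_s: 11.93
position: [0.5884, 0.0423, 0.1182]
tcp_rot: [[0.441, 0.079, 0.894], [-0.034, 0.997, -0.072], [-0.897, 0.001, 0.443]]
force: [-2.2, -3.4, 5.9]
opening: 0.221
11.93 [  -7.4   32.7  112.4    8.8    8.7 -101.2] [0.5884 0.0423 0.1182] [-2.2 -3.4  5.9] 19.2
tool in winder [[-0.117, 0.011, 0.993], [-0.005, 1.0, -0.012], [-0.993, -0.006, -0.117]]
grasp in foot frame mm [-49.6 117.3  52.2]
a 5.2513156436650155
[[0.5, 3.4, -4.7], [0.4, 2.6, -2.8], [0.2, 2.8, -2.6], [0.3, 3.0, -2.2], [0.2, 3.3, -2.0], [0.2, 3.4, -1.6], [0.1, 3.6, -1.2], [0.1, 3.7, -0.9], [0.0, 3.7, -0.5], [0.0, 3.8, -0.2], [-0.0, 3.8, 0.2], [-0.1, 3.8, 0.6], [-0.2, 3.6, 1.0], [-0.2, 3.6, 1.3]]
```

```bash
python3 -c "
from h import *
a=cv2.imread('pics/scene7.png')[150:300,120:330]; cv2.imwrite('pics/scene7z.png',cv2.resize(a,None,fx=3.5,fy=3.5,interpolation=cv2.INTER_CUBIC))"
```

```text
(no output)
```

View pics/scene7z.png

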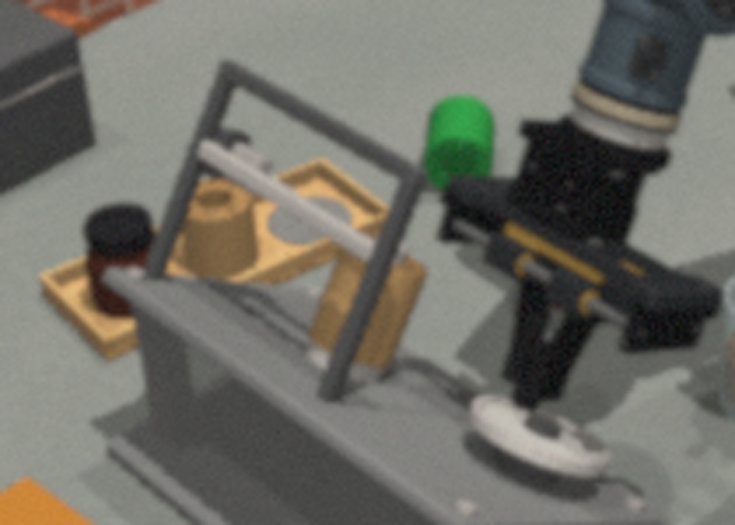

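```bash
python3 -m inch '{"dp":[[0.5,3.4,-4.7],[0.4,2.6,-2.8],[0.2,2.8,-2.6]],"yaw":[0,0,0]}'; python3 -m inch '{"dp":[[0.3,3,-2.2]],"yaw":[0]}';  python3 -m inch '{"dp":[[0.2,3.3,-2]],"yaw":[0]}'; python3 -m inch '{"dp":[[0,0,0]],"yaw":[0]}'; python3 -c "
from st import *
P=(R.T@(g-v[:3])*1e3); a=np.arctan2(P[1]-150,-(P[0]+30))%6.2832; print('a',a,'r',np.hypot(P[1]-150,P[0]+30),'force foot frame',R.T@s['force'])
snap('side','side8'); snap('scene','scene8')"
```

```text
time_s: 12.28
position: [0.5797, 0.0529, 0.1121]
tcp_rot: [[0.438, 0.078, 0.895], [-0.032, 0.997, -0.071], [-0.898, 0.002, 0.44]]
force: [-1.6, -2.1, 4.5]
opening: 0.221
time_s: 12.37
position: [0.5795, 0.0543, 0.1118]
tcp_rot: [[0.442, 0.079, 0.894], [-0.035, 0.997, -0.071], [-0.896, 0.001, 0.443]]
force: [-7.2, -29.6, 12.9]
opening: 0.222
time_s: 12.45
position: [0.5794, 0.0552, 0.1117]
tcp_rot: [[0.445, 0.081, 0.892], [-0.037, 0.997, -0.073], [-0.895, -0.001, 0.446]]
force: [-9.5, -46.9, 16.4]
opening: 0.219
time_s: 12.53
position: [0.5795, 0.0544, 0.1118]
tcp_rot: [[0.445, 0.083, 0.892], [-0.037, 0.997, -0.074], [-0.895, -0.001, 0.446]]
force: [-6.4, -30.0, 12.7]
opening: 0.219
12.53 [ -5.9  33.2 113.8   4.2   6.5 -95.2] [0.5795 0.0544 0.1118] [ -6.4 -30.   12.7] 19.0
tool in winder [[-0.113, 0.013, 0.993], [-0.008, 1.0, -0.014], [-0.994, -0.009, -0.113]]
grasp in foot frame mm [-61.3 128.8  52. ]
a 5.687559828989695 r 37.75594593297657 force foot frame [  3.22969792 -30.34223278  13.07143227]
```

```bash
python3 -m inch '{"dp":[[-0.2,-2.8,2],[0,0,0]],"yaw":[0,0]}'; python3 -m inch '{"dp":[[0,0,0],[0,0,0],[0,0,0]],"yaw":[0,0,0]}' 44;  python3 -c "
from st import *
snap('side','side8'); snap('scene','scene8')
a=cv2.imread('pics/side8.png')[170:320,250:410]; cv2.imwrite('pics/side8z.png',cv2.resize(a,None,fx=4,fy=4,interpolation=cv2.INTER_CUBIC))
p=[('tongue at stop',(34,-100,80)),('tongue 8mm short',(34,-92,80)),('tongue0',(34,0,80)),('post',(68,-126,86))]
c=load('side8')
for n,P in p: print(n,(proj(c,v[:3]+R@np.array(P)/1e3)[0]-[250,170])*4)
"
```

```text
time_s: 12.8
position: [0.5797, 0.0536, 0.112]
tcp_rot: [[0.441, 0.081, 0.894], [-0.035, 0.997, -0.073], [-0.897, 0.001, 0.442]]
force: [-5.8, -15.3, 9.3]
opening: 0.22
time_s: 13.05
position: [0.5783, 0.0562, 0.1105]
tcp_rot: [[0.437, 0.078, 0.896], [-0.032, 0.997, -0.071], [-0.899, 0.002, 0.439]]
force: [0.2, 0.5, 0.3]
opening: 0.365
13.05 [ -5.8  33.3 113.7   5.6   7.  -96.7] [0.5783 0.0562 0.1105] [0.2 0.5 0.3] 31.8
tool in winder [[-0.122, 0.011, 0.993], [-0.003, 1.0, -0.012], [-0.993, -0.005, -0.122]]
grasp in foot frame mm [-63.  130.5  51.7]
tongue at stop [371.90527622 307.15035875]
tongue 8mm short [367.48079256 298.02319684]
tongue0 [320.08792601 200.25758178]
post [430.08336341 303.3050679 ]
```

View pics/side8z.png

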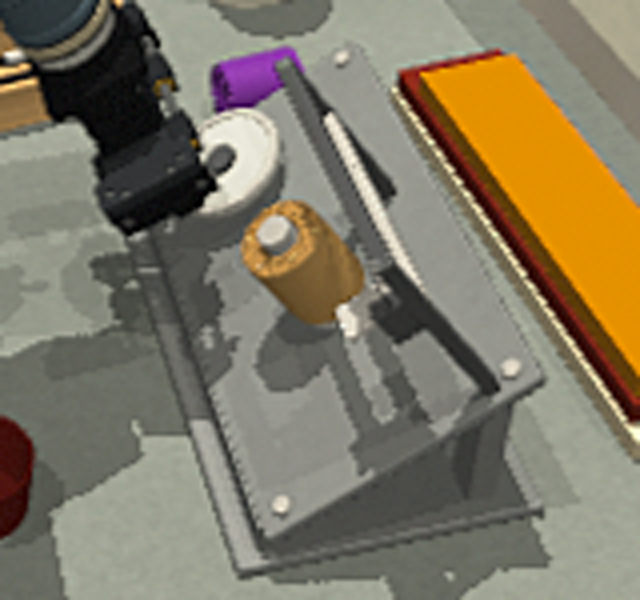

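```bash
python3 -m inch '{"dp":[[0,0,0],[-20,0,0],[-35,0,0],[-35,0,0],[0,-36,14],[0,-36,14],[0,-36,14],[0,-22,8],[0,0,0],[0,0,0]],"yaw":[0,0,0,0,0,0,0,0,0,0]}' 84; python3 -c "
from st import *
goto((0,0,47),'roll'); goto((0,0,140),'above')
for n in ('side','scene','wrist'): snap(n,n+'9')
a=cv2.imread('pics/side9.png')[170:320,250:410]; cv2.imwrite('pics/side9z.png',cv2.resize(a,None,fx=4,fy=4,interpolation=cv2.INTER_CUBIC))
"
```

```text
time_s: 13.98
position: [0.5731, -0.074, 0.2128]
tcp_rot: [[0.437, 0.08, 0.896], [-0.033, 0.997, -0.073], [-0.899, 0.002, 0.438]]
force: [-1.2, 0.2, -0.2]
opening: 0.961
13.98 [ -22.5   21.5  109.7   18.8   25.1 -123.3] [ 0.5731 -0.074   0.2128] [-1.2  0.2 -0.2] 83.6
tool in winder [[-0.122, 0.013, 0.992], [-0.004, 1.0, -0.013], [-0.993, -0.006, -0.122]]
grasp in foot frame mm [ -4.4   0.2 135.5]
roll tool dp [87.3  0.3 15.1]
above tool dp [-5.  -0.2  3.8]
```

View pics/side9z.png

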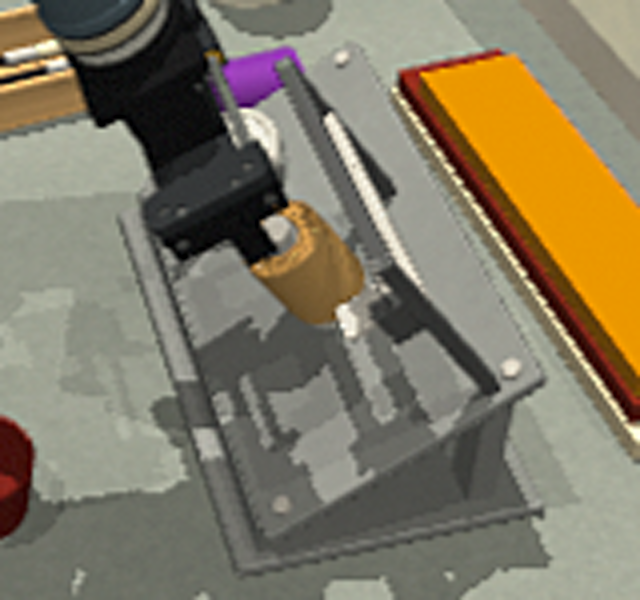

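View pics/wrist9.png

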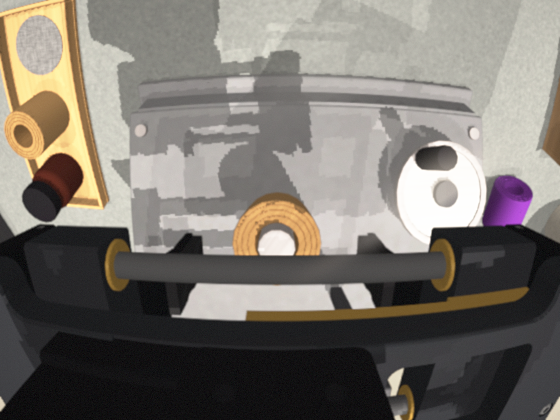

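```bash
python3 -c "
from st import *
c=load('wrist9'); print(proj(c,[v[:3]+R@np.array([0,0,80])/1e3,v[:3]+R@np.array([0,0,70])/1e3,v[:3]+R@np.array([-30,0,70])/1e3,v[:3]+R@np.array([0,30,70])/1e3,v[:3]+R@np.array([0,-30,70])/1e3],True).round(1).tolist())
print('pad',onz(c,(40,45),.006,True),'spare top',onz(c,(25,133),.065,True))
"
python3 -m inch '{"dp":[[15,0,5],[20,0,5],[20,0,3],[16,0,2],[11,0,0],[5,0,0],[0,0,0],[0,0,0]],"yaw":[0,0,0,0,0,0,0,0]}'; python3 -c "
from st import *
goto((0,0,47),'roll')
snap('scene','scene10');snap('side','side10');snap('wrist','wrist10')"
```

```text
14.13 [ -22.4   21.5  109.9   18.8   25.1 -123.4] [ 0.5717 -0.0714  0.2119] [ 0.5 -0.   0.5] 84.1
tool in winder [[-0.125, 0.01, 0.992], [-0.002, 1.0, -0.01], [-0.992, -0.003, -0.125]]
grasp in foot frame mm [ -6.1   2.7 135.6]
[[275.9, 248.5], [276.1, 245.0], [275.5, 201.5], [319.6, 244.3], [232.7, 245.2]]
pad [ 0.45519194 -0.32776784  0.006     ] spare top [ 0.53590824 -0.34083988  0.065     ]
time_s: 14.8
position: [0.6238, -0.0761, 0.141]
tcp_rot: [[0.436, 0.077, 0.897], [-0.032, 0.997, -0.07], [-0.899, 0.002, 0.437]]
force: [-0.7, -0.2, 0.3]
opening: 0.967
14.8 [ -20.5   31.9  106.2   23.1   18.3 -126.6] [ 0.6238 -0.0761  0.141 ] [-0.7 -0.2  0.3] 84.1
tool in winder [[-0.123, 0.01, 0.992], [-0.003, 1.0, -0.011], [-0.992, -0.004, -0.123]]
grasp in foot frame mm [-1.   1.5 47.7]
roll tool dp [ 0.6 -1.5  1.1]
```

View pics/scene10.png

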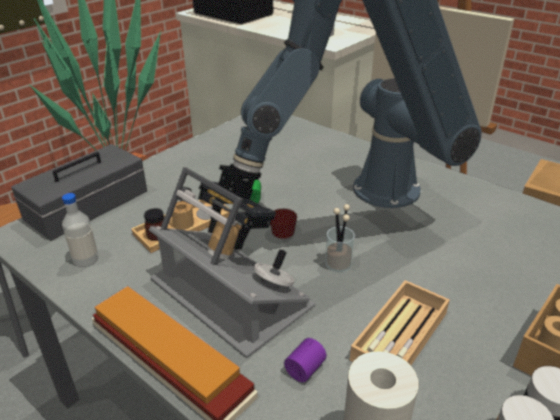

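View pics/side10.png

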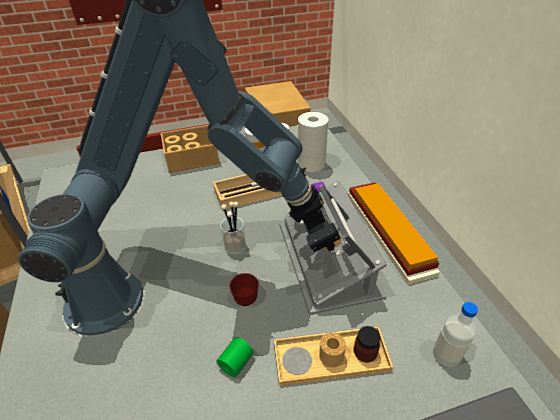

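```bash
python3 -m inch '{"dp":[[0,-1,0.5],[0,0,0],[0,0,0],[0,0,0],[0,0,0],[0,0,0]],"yaw":[0,0,0,0,0,0]}' 50; python3 -m inch '{"dp":[[-5,0,-0.6],[-10,0,-1.2],[0,0,0]],"yaw":[0,0,0]}'; python3 -c "
from st import *
snap('scene','scene11');snap('side','side11')"
```

```text
time_s: 15.45
position: [0.6246, -0.078, 0.1415]
tcp_rot: [[0.437, 0.078, 0.896], [-0.032, 0.997, -0.071], [-0.899, 0.002, 0.438]]
force: [-0.4, -0.3, 2.3]
opening: 0.69
time_s: 15.7
position: [0.6156, -0.077, 0.155]
tcp_rot: [[0.437, 0.078, 0.896], [-0.032, 0.997, -0.071], [-0.899, 0.002, 0.438]]
force: [0.8, 0.1, -1.3]
opening: 0.688
15.7 [ -20.9   30.   106.8   22.2   19.5 -125.9] [ 0.6156 -0.077   0.155 ] [ 0.8  0.1 -1.3] 59.8
tool in winder [[-0.122, 0.011, 0.992], [-0.003, 1.0, -0.011], [-0.992, -0.004, -0.122]]
grasp in foot frame mm [-0.1  0.1 63.9]
```

```bash
python3 -m inch '{"dp":[[-12,0,-1.5],[-12,0,-1.5],[-12,0,-1.5],[-12,0,-1.5],[-12,0,-1.5],[-12,0,-1.5],[-12,0,-1.5],[-12,0,-1.5],[-12,0,-1.5],[0,0,0]],"yaw":[0,0,0,0,0,0,0,0,0,0]}'; python3 -c "
from st import *
snap('scene','scene12');snap('side','side12')"
```

```text
time_s: 16.63
position: [0.5565, -0.0728, 0.248]
tcp_rot: [[0.44, 0.078, 0.895], [-0.034, 0.997, -0.07], [-0.897, 0.001, 0.441]]
force: [0.3, -0.2, -1.3]
opening: 0.696
16.63 [ -23.3   16.8  109.7   16.8   29.6 -121.7] [ 0.5565 -0.0728  0.248 ] [ 0.3 -0.2 -1.3] 60.6
tool in winder [[-0.119, 0.01, 0.993], [-0.005, 1.0, -0.011], [-0.993, -0.006, -0.119]]
grasp in foot frame mm [  0.8   0.3 174.2]
```

View pics/scene12.png

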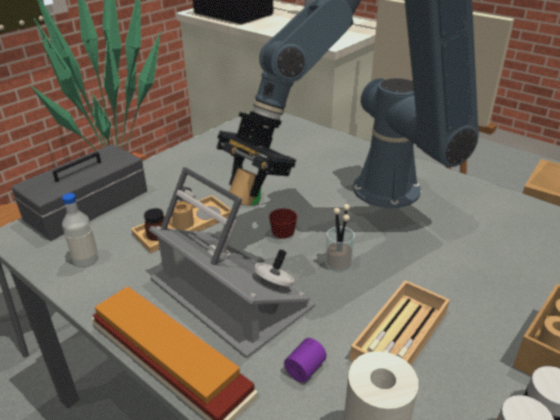

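View pics/side12.png

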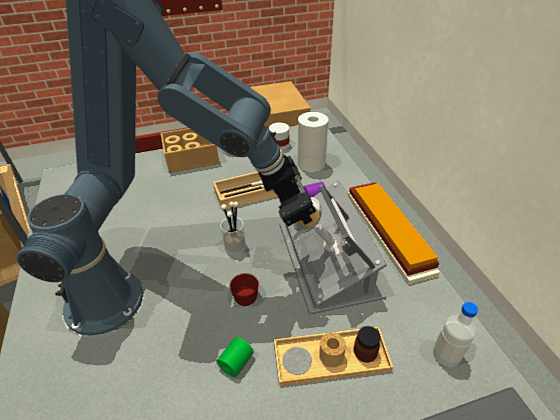

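```bash
python3 - <<'E'
from sim import *
from rig import bot
q0=bot.read_state()['joint_positions']
for w in (.4,.6):
  for d in ([0,0,-40],[15,0,-37],[25,0,-30],[-15,0,-37]):
    print(w,d); sim(q0,[[0,-20,0]]*3+[d]*14,w,every=2)
E
```

```text
0.4 [0, 0, -40]
0 [ -26.   17.  109.   19.   30. -126.] [ 0.556 -0.093  0.246] (np.float64(26.0), np.float64(-1.9)) 0.0
2 [ -31.   18.  109.   22.   32. -133.] [ 0.553 -0.133  0.246] (np.float64(26.0), np.float64(-1.9)) 0.0
4 [ -36.   16.  120.   34.   25. -150.] [ 0.481 -0.127  0.211] (np.float64(26.0), np.float64(-1.9)) 0.0
6 [ -40.   16.  129.   42.   20. -164.] [ 0.415 -0.119  0.185] (np.float64(23.9), np.float64(-2.4)) 14.5
8 [ -44.   14.  135.   39.   18. -164.] [ 0.354 -0.106  0.174] (np.float64(19.9), np.float64(-3.4)) 14.0
10 [ -49.   12.  140.   33.   18. -164.] [ 0.299 -0.1    0.169] (np.float64(16.0), np.float64(-3.3)) 13.5
12 [ -57.    7.  140.   20.   27. -159.] [ 0.256 -0.107  0.18 ] (np.float64(11.8), np.float64(-1.6)) 16.2
14 [ -70.    0.  140.   13.   38. -164.] [ 0.205 -0.116  0.197] (np.float64(8.4), np.float64(0.2)) 16.1
16 [ -77.   -6.  140.    5.   46. -164.] [ 0.158 -0.112  0.211] (np.float64(3.7), np.float64(0.5)) 17.0
0.4 [15, 0, -37]
0 [ -26.   17.  109.   19.   30. -126.] [ 0.556 -0.093  0.246] (np.float64(26.0), np.float64(-1.9)) 0.0
2 [ -31.   18.  109. 
[... 5876 characters left out ...]
 -145.] [ 0.473 -0.127  0.241] (np.float64(26.0), np.float64(-1.9)) 0.0
6 [ -45.    7.  128.   36.   29. -160.] [ 0.394 -0.12   0.235] (np.float64(26.0), np.float64(-1.9)) 0.0
8 [ -54.   -2.  134.   33.   35. -164.] [ 0.327 -0.104  0.245] (np.float64(24.5), np.float64(-2.5)) 9.8
10 [ -62.  -12.  138.   26.   44. -164.] [ 0.271 -0.08   0.258] (np.float64(22.4), np.float64(-3.4)) 13.2
12 [ -70.  -24.  139.   21.   55. -164.] [ 0.23  -0.052  0.268] (np.float64(20.1), np.float64(-4.4)) 21.1
14 [ -75.  -33.  138.   17.   66. -164.] [ 0.203 -0.024  0.275] (np.float64(17.6), np.float64(-5.3)) 27.1
16 [ -72.  -40.  137.   13.   72. -157.] [0.181 0.003 0.281] (np.float64(15.0), np.float64(-6.1)) 28.4
```

```bash
cat > greedy.py <<'E'
from sim import *
from rig import bot
import itertools,sys
rr=np.array([-.992,-.004,-.122]); rr/=np.linalg.norm(rr)
def vert(q):
    x,R=fk(q,PAR,S); T=np.c_[R[:,2],-R[:,0],-R[:,1]]; a=T@rr; return x,np.rad2deg(np.arccos(np.clip(a[2],-1,1))),a
def step(q,d,yw,w):
    x,R=fk(q,PAR,S); T=np.c_[R[:,2],-R[:,0],-R[:,1]]
    Rt=Ro.from_rotvec(np.deg2rad(yw)*T[:,0]).as_matrix()@R
    return ik(x+d,Rt,q,w)[0]   # d in world here
def ok(x): return .16<x[2]<.45 and .33<x[0]<.75 and -.5<x[1]<.0
if __name__=='__main__':
    q=bot.read_state()['joint_positions']; w=.5
    dirs=[np.array(d)*.038/np.linalg.norm(d) for d in itertools.product((-1,0,1),repeat=3) if any(d)]+[np.zeros(3)]
    beam=[(vert(q)[1],q,[])]; 
    for it in range(4):
        new=[]
        for sc,q,h in beam:
            for d in dirs:
                for yw in (-7,0,7):
                    qq=q.copy(); good=True
                    for k in range(5):
                        qq=step(qq,d,yw,w)
                        if not ok(vert(qq)[0]): good=False;break
                    if good: x,a,_=vert(qq); new.append((a,qq,h+[((d*1e3).round().astype(int).tolist(),yw)]))
        new.sort(key=lambda t:t[0]); beam=[]
        for n in new:
            if all(np.linalg.norm(n[1]-b[1])>15 for b in beam): beam.append(n)
            if len(beam)>=5: break
        for b in beam[:3]: print(it,round(b[0],1),b[1].round(),vert(b[1])[0].round(3),b[2])
E
time timeout 550 python3 greedy.py
```

```text
0 25.8 [ -33.   23.  119.   14.   19. -164.] [ 0.479 -0.155  0.163] [([-22, -22, -22], -7)]
0 26.9 [ -38.   10.  114.   12.   36. -164.] [ 0.455 -0.173  0.266] [([-27, -27, 0], -7)]
0 28.4 [ -37.   22.   98.   14.   40. -164.] [ 0.578 -0.243  0.258] [([0, -38, 0], -7)]
1 20.9 [ -25.    0.  120.  -13.   40. -164.] [ 0.377 -0.097  0.291] [([-22, -22, -22], -7), ([-27, 0, 27], -7)]
1 21.1 [ -25.   24.  117.  -13.   19. -164.] [ 0.491 -0.129  0.161] [([-22, -22, -22], -7), ([0, 0, 0], -7)]
1 21.4 [ -21.    7.  102.   -9.   51. -164.] [ 0.5   -0.109  0.35 ] [([-22, -22, -22], -7), ([0, 0, 38], -7)]
2 17.4 [ -20.   16.  129.  -23.   20. -148.] [ 0.379 -0.067  0.174] [([-22, -22, -22], -7), ([-27, -27, 0], 0), ([0, 38, 0], -7)]
2 17.4 [ -21.   24.  110.  -16.   30. -157.] [ 0.514 -0.122  0.174] [([-22, -22, -22], -7), ([-27, -27, 0], 0), ([27, 27, 0], -7)]
2 17.6 [ -24.    2.  115.  -13.   47. -164.] [ 0.389 -0.106  0.304] [([-22, -22, -22], -7), ([-27, -27, 0], 0), ([0, 27, 27], -7)]
3 14.6 [  -9.   19.  127.  -37.   24. -158.] [ 0.385 -0.019  0.166] [([-22, -22, -22], -7), ([-27, -27, 0], 0), ([22, 22, 22], -7), ([-22, 22, -22], -7)]
3 17.4 [ -13.   28.  103.  -18.   35. -148.] [ 0.569 -0.067  0.174] [([-22, -22, -22], -7), ([-27, -27, 0], 0), ([0, 38, 0], -7), ([38, 0, 0], 0)]
3 17.4 [ -20.   16.  129.  -23.   20. -148.] [ 0.379 -0.067  0.174] [([-22, -22, -22], -7), ([-27, -27, 0], 0), ([0, 38, 0], -7), ([0, 0, 0], 0)]
real	2m17.675s
user	2m11.956s
sys	0m0.314s
```

```bash
cat > s2.py <<'E'
from greedy import *
def run(q,blocks,w=.5):
    for d,yw,n in blocks:
        for k in range(n):
            x,R=fk(q,PAR,S); T=np.c_[R[:,2],-R[:,0],-R[:,1]]
            q=step(q,T@np.array(d)/1e3,yw,w)
        x,a,v=vert(q); R=fk(q,PAR,S)[1]; print(d,yw,n,q.round(0),x.round(3),'vert',round(a,1),'roll axis',v.round(2),'jaw',(-R[:,0]).round(2))
    return q
E
python3 - <<'E'
from s2 import *
q0=bot.read_state()['joint_positions']
for w in (.4,.7):
  print('A');run(q0,[([0,-35,0],0,5),([12,0,-38],0,5),([-30,0,20],0,3),([12,0,-38],0,5),([-25,0,25],0,3),([12,0,-38],0,5)],w)
  print('B');run(q0,[([0,-20,0],0,3),([15,0,-37],0,7),([-30,0,20],0,5),([15,0,-37],0,7),([-30,0,20],0,5),([15,0,-37],0,6)],w)
  print('C');run(q0,[([0,-40,0],0,8),([0,0,-40],0,3),([-20,0,30],0,3),([0,0,-40],0,4),([-20,0,30],0,3),([0,0,-40],0,4)],w)
E
```

```text
A
[0, -35, 0] 0 5 [ -43.   20.  104.   27.   38. -147.] [ 0.544 -0.247  0.246] vert 33.1 roll axis [-0.54  0.04  0.84] jaw [0.08 1.   0.  ]
[12, 0, -38] 0 5 [ -50.   25.  121.   34.   22. -164.] [ 0.419 -0.23   0.137] vert 26.0 roll axis [-0.43  0.06  0.9 ] jaw [ 0.12  0.99 -0.02]
[-30, 0, 20] 0 3 [ -47.   15.  112.   18.   40. -143.] [ 0.446 -0.231  0.241] vert 26.0 roll axis [-0.43  0.06  0.9 ] jaw [ 0.12  0.99 -0.02]
[12, 0, -38] 0 5 [ -59.   19.  132.   25.   21. -164.] [ 0.305 -0.208  0.145] vert 20.3 roll axis [-0.34  0.09  0.94] jaw [ 0.16  0.99 -0.04]
[-25, 0, 25] 0 3 [ -51.   10.  119.   11.   41. -140.] [ 0.361 -0.213  0.235] vert 20.3 roll axis [-0.34  0.09  0.94] jaw [ 0.16  0.99 -0.04]
[12, 0, -38] 0 5 [ -70.   14.  140.   15.   20. -164.] [ 0.212 -0.186  0.152] vert 15.1 roll axis [-0.24  0.1   0.97] jaw [ 0.18  0.98 -0.06]
B
[0, -20, 0] 0 3 [ -31.   18.  109.   22.   32. -133.] [ 0.553 -0.133  0.246] vert 33.1 roll axis [-0.54  0.04  0.84] jaw [0.08 1.   0.  ]
[15, 0, -37] 0 7 [ -36.   29.  131.   45.    8. -164.] [ 0.392 -0.11   0.096] vert 22.1 roll axis [-0.37  0.07
[... 3284 characters left out ...]
[0, 0, -40] 0 3 [ -60.   24.  103.   28.   43. -164.] [ 0.453 -0.378  0.216] vert 30.5 roll axis [-0.5   0.05  0.86] jaw [0.11 0.99 0.  ]
[-20, 0, 30] 0 3 [ -55.   21.   91.   22.   55. -149.] [ 0.512 -0.384  0.307] vert 30.5 roll axis [-0.5   0.05  0.86] jaw [0.11 0.99 0.  ]
[0, 0, -40] 0 4 [ -66.   16.  106.   25.   48. -164.] [ 0.388 -0.362  0.258] vert 28.7 roll axis [-0.48  0.06  0.88] jaw [ 0.13  0.99 -0.  ]
[-20, 0, 30] 0 3 [ -59.   14.   93.   19.   60. -150.] [ 0.449 -0.37   0.347] vert 28.7 roll axis [-0.48  0.06  0.88] jaw [ 0.13  0.99 -0.  ]
[0, 0, -40] 0 4 [ -71.    8.  108.   21.   56. -164.] [ 0.328 -0.344  0.302] vert 26.9 roll axis [-0.45  0.07  0.89] jaw [ 0.15  0.99 -0.  ]
```

The roll is free. Yawing the tool 180° does two things: it brings J6 back to mid-range and cuts the roll's lean from 33° to about 18.6°, because the roll sits 7° off the tool axis.

```bash
python3 -m inch '{"dp":[[0,-15,-25],[0,-15,-25],[0,-15,-25],[0,0,0],[0,0,0],[0,0,0],[0,0,0],[0,0,0],[0,0,0],[0,0,0],[0,0,0],[0,0,0],[0,0,0],[0,0,0],[0,0,0],[0,0,0]],"yaw":[0,0,0,7,7,7,7,7,7,7,7,7,7,7,7,7]}' && python3 -m inch '{"dp":[[0,0,0],[0,0,0],[0,0,0],[0,0,0],[0,0,0],[0,0,0],[0,0,0],[0,0,0],[0,0,0],[0,0,0],[0,0,0],[0,0,0],[0,0,0],[0,0,0]],"yaw":[7,7,7,7,7,7,7,7,7,7,7,7,7,0]}'; python3 - <<'E'
from st import *
from kin import *
for n in ('side','scene'): snap(n,n+'13')
T=s['tcp_rot']; rr=np.array([-.992,-.004,-.122]); print('roll axis world',T@rr, 'tool y',T[:,1])
Rt=np.c_[-T[:,1],-T[:,2],T[:,0]]
q=s['joint_positions']
for P in [(.45,-.2,.15),(.45,-.33,.12),(.4545,-.330,.06)]:
    q,e=ik(np.array(P),Rt,q); print(P,q.round(0),e)
a=cv2.imread('pics/side13.png')[150:300,200:400]; cv2.imwrite('pics/side13z.png',cv2.resize(a,None,fx=4,fy=4,interpolation=cv2.INTER_CUBIC))
E
```

```text
time_s: 18.07
position: [0.4865, -0.1125, 0.2118]
tcp_rot: [[0.436, 0.894, -0.099], [-0.032, -0.095, -0.995], [-0.899, 0.437, -0.012]]
force: [-0.2, -0.1, -2.1]
opening: 0.692
time_s: 19.23
position: [0.4866, -0.1126, 0.2119]
tcp_rot: [[0.437, -0.111, -0.893], [-0.032, -0.994, 0.108], [-0.899, -0.018, -0.437]]
force: [0.3, 0.5, -1.9]
opening: 0.693
19.23 [-33.4  16.5 119.7  31.6  24.   36.5] [ 0.4866 -0.1126  0.2119] [ 0.3  0.5 -1.9] 60.3
tool in winder [[-0.123, -0.048, -0.991], [-0.003, -0.999, 0.048], [-0.992, 0.009, 0.122]]
grasp in foot frame mm [-75.2 -44.  180.4]Traceback (most recent call last):
  File "<stdin>", line 4, in <module>
TypeError: tuple indices must be integers or slices, not str
```

```bash
sed -i 's/^for s in \[(1,1)/for sg in [(1,1)/; s/fk(q,p,s)\[0\]-x for q,x in D/fk(q,p,sg)[0]-x for q,x in D/; s/best=(o.cost,s,o.x)/best=(o.cost,sg,o.x)/' kin.py; cat > now.py <<'E'
from kin import *
from st import *
T=s['tcp_rot']; rr=np.array([-.992,-.004,-.122]); ra=T@rr; print('roll axis world',ra.round(3),'lean',np.rad2deg(np.arccos(ra[2])).round(1), 'tool y',T[:,1].round(3))
Rt=np.c_[-T[:,1],-T[:,2],T[:,0]]
E
python3 - <<'E'
from now import *
q=s['joint_positions']
for P in [(.45,-.2,.15),(.45,-.33,.12),(.4545,-.330,.06)]:
    q,e=ik(np.array(P),Rt,q); print(P,q.round(0),e)
a=cv2.imread('pics/side13.png')[150:300,200:400]; cv2.imwrite('pics/side13z.png',cv2.resize(a,None,fx=4,fy=4,interpolation=cv2.INTER_CUBIC))
E
```

```text
19.33 [-33.4  16.4 119.7  31.6  24.1  36.2] [ 0.4865 -0.1125  0.2119] [-0.7  0.8 -2.5] 60.2
tool in winder [[-0.123, -0.042, -0.992], [-0.003, -0.999, 0.043], [-0.992, 0.008, 0.122]]
grasp in foot frame mm [-75.2 -43.9 180.5]
roll axis world [-0.324  0.023  0.945] lean 19.0 tool y [-0.106 -0.994 -0.016]
(0.45, -0.2, 0.15) [-48.  25. 123.  56.  21.  -3.] 7.270690804341159e-11
(0.45, -0.33, 0.12) [-59.  32. 113.  50.  28.  -6.] 6.106226635438361e-16
(0.4545, -0.33, 0.06) [-59.  40. 115.  66.  23. -23.] 6.48075371145751e-10
```

View pics/side13z.png

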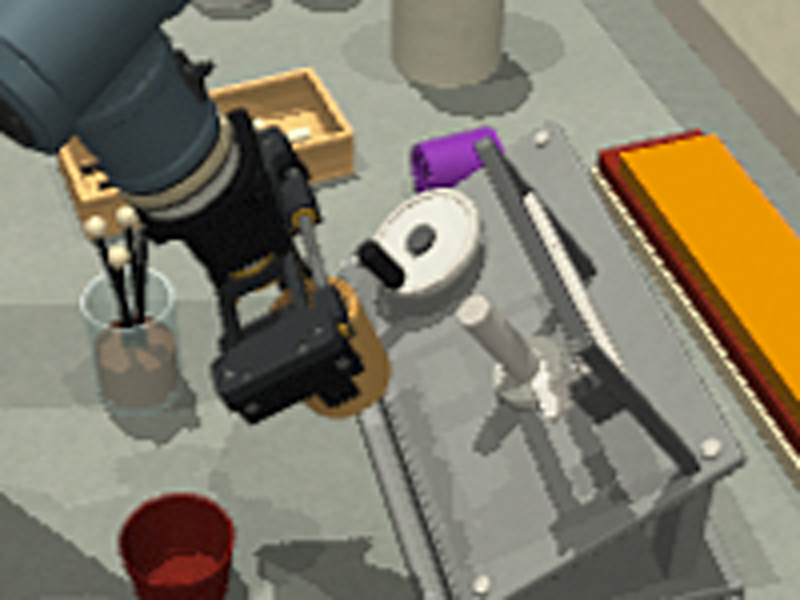

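```bash
python3 - <<'E'
from now import *
def wd(P): d=T.T@(np.array(P)-s['position'])*1e3; print(P,d.round(1)); 
wd((.46,-.25,.2119)); wd((.441,-.330,.2)); wd((.441,-.330,.085))
print('tool axes rows world x,y,z in tool',T.round(3).tolist())
E
```

```text
19.33 [-33.4  16.4 119.7  31.6  24.1  36.2] [ 0.4865 -0.1125  0.2119] [-0.7  0.8 -2.5] 60.2
tool in winder [[-0.123, -0.042, -0.992], [-0.003, -0.999, 0.043], [-0.992, 0.008, 0.122]]
grasp in foot frame mm [-75.2 -43.9 180.5]
roll axis world [-0.324  0.023  0.945] lean 19.0 tool y [-0.106 -0.994 -0.016]
(0.46, -0.25, 0.2119) [ -7.1 139.6   9.6]
(0.441, -0.33, 0.2) [ -2.1 221.3  23.5]
(0.441, -0.33, 0.085) [101.3 223.2  73.8]
tool axes rows world x,y,z in tool [[0.437, -0.106, -0.893], [-0.032, -0.994, 0.103], [-0.899, -0.016, -0.437]]
```

```bash
python3 -m inch '{"dp":[[0,20,2],[0,34,3.5],[0,34,3.5],[0,34,3.5],[0,34,3.5],[0,34,3.5],[0,32,3.5],[17,0,8.5],[17,0,8.5],[17,0,8.5],[17,0,8.5],[17,0,8.5],[0,0,0]],"yaw":[0,0,0,0,0,0,0,0,0,0,0,0,0]}'; python3 - <<'E'
from now import *
def wd(P): d=T.T@(np.array(P)-s['position'])*1e3; print(P,d.round(1)); 
wd((.441,-.330,.085));wd((.441,-.330,.055))
for n in ('side','scene','wrist'): snap(n,n+'14')
a=cv2.imread('pics/side14.png')[250:400,200:400]; cv2.imwrite('pics/side14z.png',cv2.resize(a,None,fx=4,fy=4,interpolation=cv2.INTER_CUBIC))
E
```

```text
time_s: 20.42
position: [0.4397, -0.3277, 0.1]
tcp_rot: [[0.434, -0.108, -0.895], [-0.028, -0.994, 0.106], [-0.901, -0.021, -0.434]]
force: [0.2, 1.4, -1.2]
opening: 0.697
20.42 [-60.1  34.2 115.1  55.1  26.2 -12.9] [ 0.4397 -0.3277  0.1   ] [ 0.2  1.4 -1.2] 60.7
tool in winder [[-0.126, -0.046, -0.991], [0.001, -0.999, 0.047], [-0.992, 0.005, 0.126]]
grasp in foot frame mm [-163.3 -261.8  104.3]
roll axis world [-0.32   0.019  0.947] lean 18.8 tool y [-0.108 -0.994 -0.021]
(0.441, -0.33, 0.085) [14.1  2.4  5.1]
(0.441, -0.33, 0.055) [41.2  3.  18.2]
```

View pics/side14z.png

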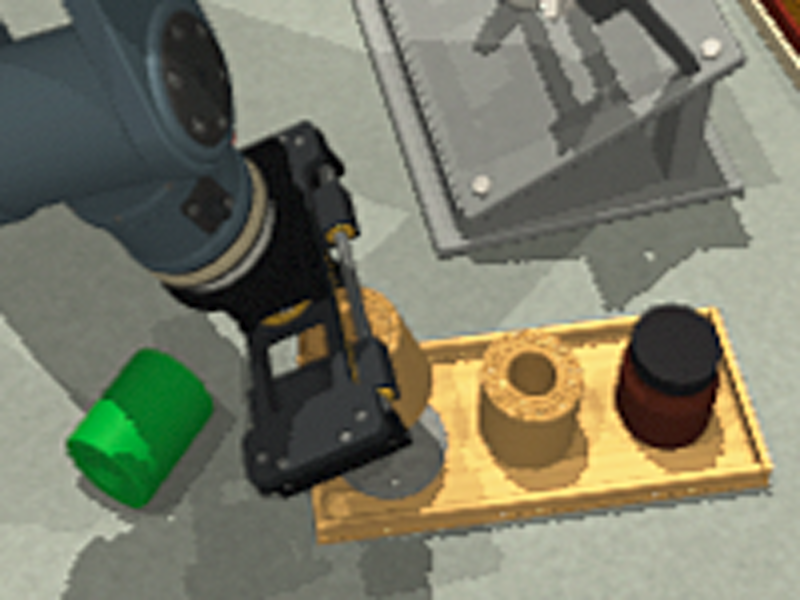

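View pics/wrist14.png

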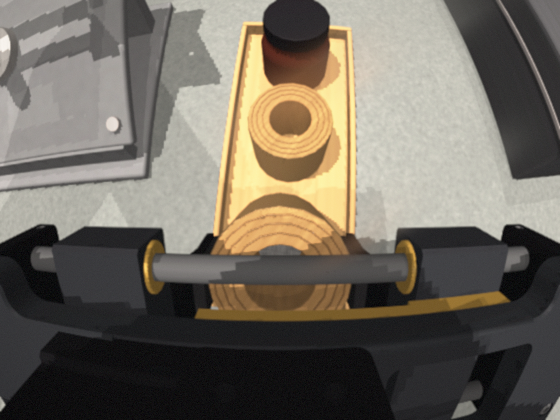

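```bash
python3 -m inch '{"dp":[[11,1,5],[11,1,5],[8,1,3.5],[0,0,0]],"yaw":[0,0,0,0]}'; python3 -m inch '{"dp":[[4.5,0,2.2],[0,0,0]],"yaw":[0,0]}'; python3 -m inch '{"dp":[[4.5,0,2.2],[0,0,0]],"yaw":[0,0]}';python3 -m inch '{"dp":[[2.7,0,1.3],[0,0,0]],"yaw":[0,0]}'; python3 - <<'E'
from now import *
for n in ('side','scene'): snap(n,n+'15')
a=cv2.imread('pics/side15.png')[250:400,200:400]; cv2.imwrite('pics/side15z.png',cv2.resize(a,None,fx=4,fy=4,interpolation=cv2.INTER_CUBIC))
E
```

```text
time_s: 20.9
position: [0.4419, -0.332, 0.0706]
tcp_rot: [[0.437, -0.109, -0.893], [-0.033, -0.994, 0.105], [-0.899, -0.016, -0.438]]
force: [-0.1, 0.4, -1.7]
opening: 0.693
time_s: 21.07
position: [0.4421, -0.3319, 0.0663]
tcp_rot: [[0.438, -0.109, -0.892], [-0.034, -0.994, 0.105], [-0.898, -0.016, -0.439]]
force: [-0.9, 0.2, -0.5]
opening: 0.691
time_s: 21.23
position: [0.4419, -0.3317, 0.0612]
tcp_rot: [[0.438, -0.109, -0.892], [-0.034, -0.994, 0.105], [-0.898, -0.016, -0.439]]
force: [-0.3, -0.3, -1.5]
opening: 0.692
time_s: 21.4
position: [0.4418, -0.3314, 0.0578]
tcp_rot: [[0.437, -0.109, -0.893], [-0.033, -0.994, 0.105], [-0.899, -0.016, -0.438]]
force: [0.9, 0.3, -1.9]
opening: 0.693
21.4 [-60.1  39.8 115.7  67.7  23.1 -26.7] [ 0.4418 -0.3314  0.0578] [ 0.9  0.3 -1.9] 60.3
tool in winder [[-0.122, -0.045, -0.992], [-0.004, -0.999, 0.046], [-0.993, 0.01, 0.121]]
grasp in foot frame mm [-184.3 -265.3   67.6]
roll axis world [-0.325  0.024  0.945] lean 19.1 tool y [-0.109 -0.994 -0.016]
```

View pics/side15z.png

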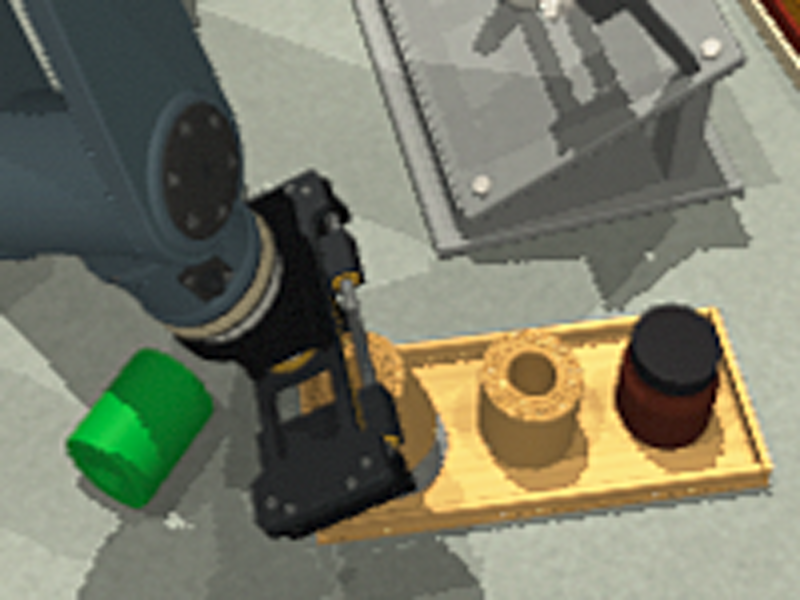

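```bash
python3 -m inch '{"dp":[[2.7,0,1.3],[0,0,0]],"yaw":[0,0]}'; python3 -m inch '{"dp":[[1.8,0,0.9],[0,0,0]],"yaw":[0,0]}';python3 -m inch '{"dp":[[1.8,0,0.9],[0,0,0]],"yaw":[0,0]}'; python3 -m inch '{"dp":[[1.8,0,0.9],[0,0,0]],"yaw":[0,0]}'
```

```text
time_s: 21.67
position: [0.4416, -0.3312, 0.0542]
tcp_rot: [[0.437, -0.109, -0.893], [-0.032, -0.994, 0.106], [-0.899, -0.017, -0.438]]
force: [0.4, -0.7, -2.0]
opening: 0.694
time_s: 21.83
position: [0.4416, -0.331, 0.052]
tcp_rot: [[0.437, -0.109, -0.893], [-0.032, -0.994, 0.106], [-0.899, -0.018, -0.438]]
force: [-0.4, -0.0, -2.2]
opening: 0.695
time_s: 22.0
position: [0.4415, -0.3309, 0.05]
tcp_rot: [[0.437, -0.109, -0.893], [-0.032, -0.994, 0.106], [-0.899, -0.018, -0.438]]
force: [0.5, 1.2, -2.2]
opening: 0.692
time_s: 22.17
position: [0.4417, -0.3311, 0.0482]
tcp_rot: [[0.437, -0.109, -0.893], [-0.032, -0.994, 0.106], [-0.899, -0.017, -0.438]]
force: [-0.1, -0.4, -0.6]
opening: 0.691
```

```bash
python3 -m inch '{"dp":[[4.5,-0.4,-2.9],[0,0,0]],"yaw":[0,0]}'; python3 -m inch '{"dp":[[3.6,-0.5,-3.3],[0,0,0]],"yaw":[0,0]}'; python3 - <<'E'
from now import *
for n in ('side','scene'): snap(n,n+'16')
a=cv2.imread('pics/side16.png')[250:400,200:400]; cv2.imwrite('pics/side16z.png',cv2.resize(a,None,fx=4,fy=4,interpolation=cv2.INTER_CUBIC))
E
```

```text
time_s: 22.33
position: [0.4463, -0.3314, 0.0462]
tcp_rot: [[0.437, -0.11, -0.893], [-0.034, -0.994, 0.106], [-0.899, -0.016, -0.438]]
force: [-3.7, 0.7, 7.8]
opening: 0.693
time_s: 22.5
position: [0.4508, -0.3316, 0.0445]
tcp_rot: [[0.437, -0.11, -0.893], [-0.034, -0.994, 0.105], [-0.899, -0.015, -0.438]]
force: [-4.8, 0.1, 8.1]
opening: 0.693
22.5 [-59.1  41.6 115.   70.9  22.2 -29.1] [ 0.4508 -0.3316  0.0445] [-4.8  0.1  8.1] 60.3
tool in winder [[-0.122, -0.045, -0.992], [-0.005, -0.999, 0.046], [-0.993, 0.011, 0.122]]
grasp in foot frame mm [-184.  -264.9   51.6]
roll axis world [-0.324  0.025  0.945] lean 19.1 tool y [-0.11  -0.994 -0.015]
```

View pics/side16z.png

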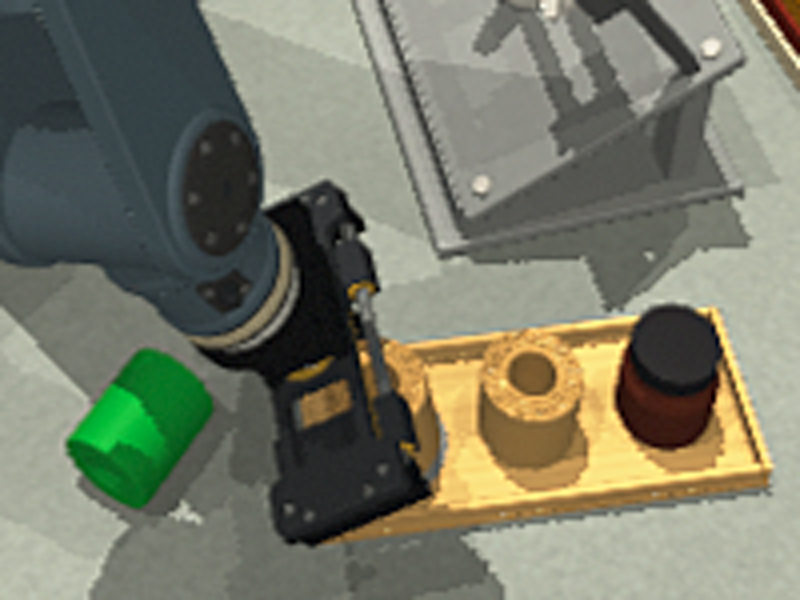

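```bash
python3 -m inch '{"dp":[[3.8,-0.4,-2.9],[0,0,0]],"yaw":[0,0]}'; python3 -m inch '{"dp":[[3.3,-0.3,-2.2],[0,0,0]],"yaw":[0,0]}'; python3 - <<'E'
from now import *
for n in ('side','scene'): snap(n,n+'17')
a=cv2.imread('pics/side17.png')[250:400,200:400]; cv2.imwrite('pics/side17z.png',cv2.resize(a,None,fx=4,fy=4,interpolation=cv2.INTER_CUBIC))
a=cv2.imread('pics/scene17.png')[150:280,110:310]; cv2.imwrite('pics/scene17z.png',cv2.resize(a,None,fx=4,fy=4,interpolation=cv2.INTER_CUBIC))
E
```

```text
time_s: 22.77
position: [0.4552, -0.3318, 0.0423]
tcp_rot: [[0.437, -0.11, -0.893], [-0.035, -0.994, 0.105], [-0.899, -0.015, -0.438]]
force: [-2.5, 0.0, 7.0]
opening: 0.692
time_s: 22.93
position: [0.4585, -0.3318, 0.0405]
tcp_rot: [[0.437, -0.11, -0.893], [-0.035, -0.994, 0.106], [-0.899, -0.015, -0.438]]
force: [-3.8, 0.2, 6.6]
opening: 0.689
22.93 [-58.2  42.2 114.2  71.1  21.9 -28.4] [ 0.4585 -0.3318  0.0405] [-3.8  0.2  6.6] 59.9
tool in winder [[-0.122, -0.045, -0.992], [-0.006, -0.999, 0.046], [-0.993, 0.011, 0.121]]
grasp in foot frame mm [-179.8 -264.6   44.1]
roll axis world [-0.324  0.026  0.945] lean 19.1 tool y [-0.11  -0.994 -0.015]
```

View pics/side17z.png

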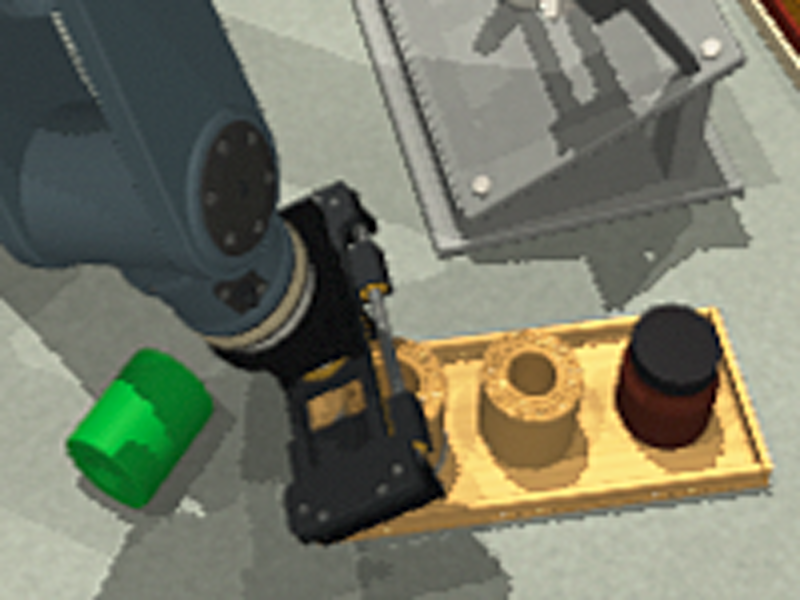

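View pics/scene17z.png

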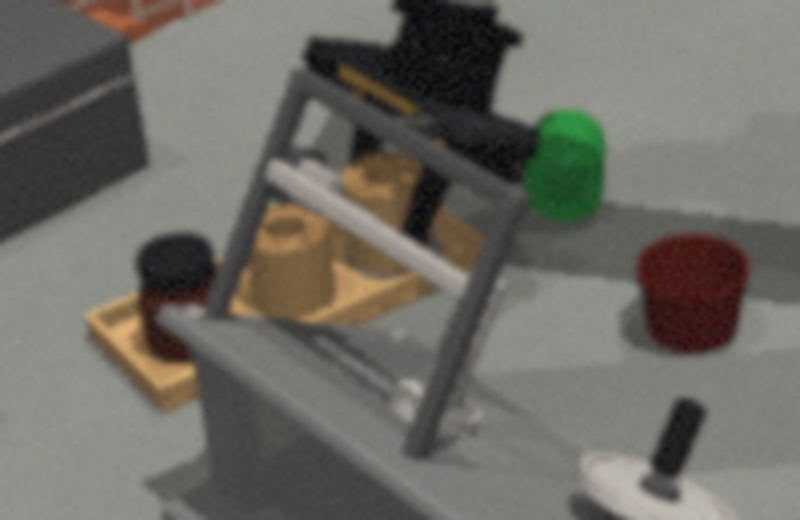

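```bash
python3 -m inch '{"dp":[[1.2,0,-0.3],[0,0,0]],"yaw":[0,0]}'; python3 -m inch '{"dp":[[1.2,0,0],[0,0,0]],"yaw":[0,0]}'; python3 - <<'E'
from now import *
for n in ('side','scene','wrist'): snap(n,n+'18')
a=cv2.imread('pics/scene18.png')[170:230,160:230]; cv2.imwrite('pics/scene18z.png',cv2.resize(a,None,fx=9,fy=9,interpolation=cv2.INTER_CUBIC))
E
```

```text
time_s: 23.2
position: [0.4586, -0.3318, 0.0404]
tcp_rot: [[0.437, -0.111, -0.893], [-0.036, -0.994, 0.106], [-0.899, -0.014, -0.438]]
force: [-9.2, 1.5, 16.3]
opening: 0.692
time_s: 23.37
position: [0.4588, -0.3317, 0.0402]
tcp_rot: [[0.438, -0.111, -0.892], [-0.036, -0.994, 0.105], [-0.898, -0.014, -0.439]]
force: [-14.2, 1.5, 24.4]
opening: 0.694
23.37 [-58.2  42.2 114.3  71.5  21.8 -28.8] [ 0.4588 -0.3317  0.0402] [-14.2   1.5  24.4] 60.4
tool in winder [[-0.121, -0.045, -0.992], [-0.007, -0.999, 0.046], [-0.993, 0.013, 0.121]]
grasp in foot frame mm [-179.7 -264.5   43.7]
roll axis world [-0.325  0.027  0.945] lean 19.1 tool y [-0.111 -0.994 -0.014]
```

View pics/scene18z.png

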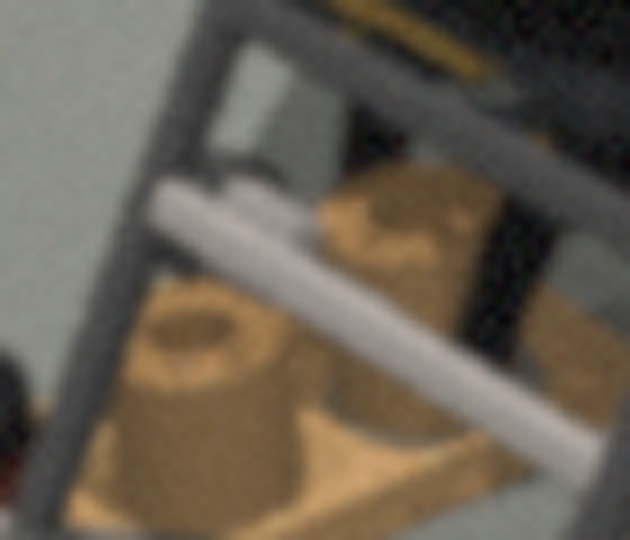

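View pics/wrist18.png

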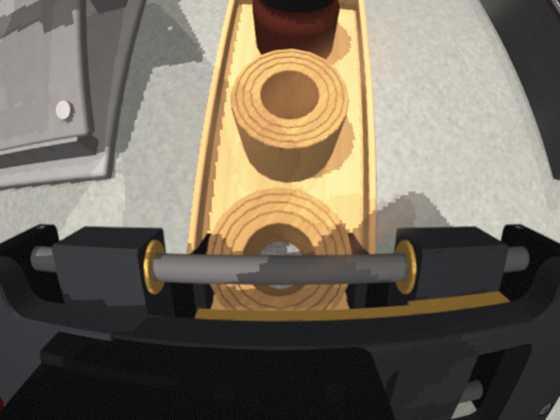

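```bash
python3 -m inch '{"dp":[[-2.4,0,0],[0,0,0],[0,0,0]],"yaw":[0,0,0]}'; python3 -c "
from now import *
for n in ('side',): snap(n,n+'19')"
```

```text
time_s: 23.77
position: [0.459, -0.3314, 0.0404]
tcp_rot: [[0.438, -0.109, -0.892], [-0.033, -0.994, 0.106], [-0.898, -0.017, -0.439]]
force: [-3.8, 0.8, 10.2]
opening: 0.696
23.77 [-58.2  42.2 114.2  71.   22.  -28.3] [ 0.459  -0.3314  0.0404] [-3.8  0.8 10.2] 60.5
tool in winder [[-0.121, -0.045, -0.992], [-0.004, -0.999, 0.046], [-0.993, 0.01, 0.121]]
grasp in foot frame mm [-179.4 -264.2   43.7]
roll axis world [-0.325  0.024  0.945] lean 19.1 tool y [-0.109 -0.994 -0.017]
```

```bash
python3 -m inch '{"dp":[[-1.1,0,0.2],[0,0,0]],"yaw":[0,0]}'; python3 -m inch '{"dp":[[0,0,0],[0,0,0],[0,0,0]],"yaw":[0,0,0]}' 64;  python3 -m inch '{"dp":[[0,0,0],[0,0,0],[0,0,0]],"yaw":[0,0,0]}' 72; python3 - <<'E'
from now import *
for n in ('side','scene','wrist'): snap(n,n+'20')
E
```

```text
time_s: 23.98
position: [0.4584, -0.3312, 0.0406]
tcp_rot: [[0.437, -0.109, -0.893], [-0.032, -0.994, 0.106], [-0.899, -0.017, -0.438]]
force: [-0.2, 1.4, 1.1]
opening: 0.695
time_s: 24.23
position: [0.4582, -0.3309, 0.0403]
tcp_rot: [[0.437, -0.109, -0.893], [-0.032, -0.994, 0.106], [-0.899, -0.018, -0.438]]
force: [-0.2, -0.6, 0.8]
opening: 0.728
time_s: 24.48
position: [0.4581, -0.331, 0.0405]
tcp_rot: [[0.437, -0.109, -0.893], [-0.032, -0.994, 0.106], [-0.899, -0.018, -0.438]]
force: [0.1, -0.2, 0.2]
opening: 0.812
24.48 [-58.3  42.2 114.3  70.8  22.1 -28.2] [ 0.4581 -0.331   0.0405] [ 0.1 -0.2  0.2] 70.6
tool in winder [[-0.122, -0.046, -0.991], [-0.003, -0.999, 0.046], [-0.993, 0.009, 0.122]]
grasp in foot frame mm [-180.1 -263.8   44.3]
roll axis world [-0.324  0.023  0.945] lean 19.1 tool y [-0.109 -0.994 -0.018]
```

View pics/wrist20.png

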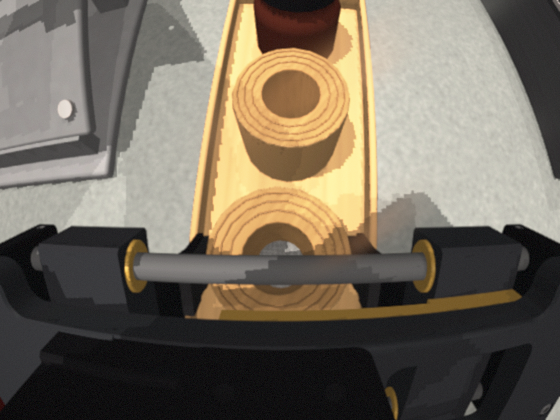

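View pics/scene20.png

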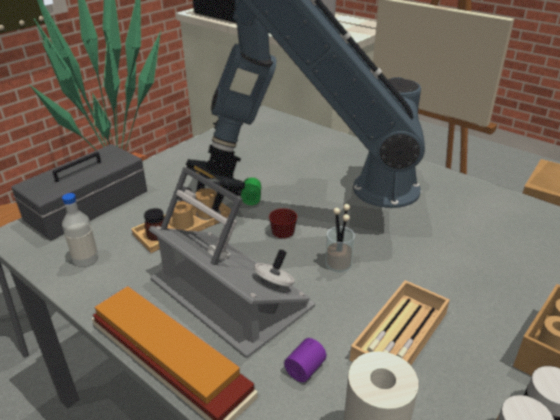

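```bash
python3 -m inch '{"dp":[[0,0,0],[0,0,0],[-3,0,0],[-8,0,0],[-14,0,0],[-20,0,0],[-25,0,0],[-30,0,0],[-30,0,0],[-30,0,0],[-30,0,0],[0,0,0]],"yaw":[0,0,0,0,0,0,0,0,0,0,0,0]}' 82; python3 - <<'E'
from now import *
for n in ('side','scene','wrist'): snap(n,n+'21')
a=cv2.imread('pics/side21.png')[250:400,220:420]; cv2.imwrite('pics/side21z.png',cv2.resize(a,None,fx=4,fy=4,interpolation=cv2.INTER_CUBIC))
a=cv2.imread('pics/scene21.png')[150:290,120:310]; cv2.imwrite('pics/scene21z.png',cv2.resize(a,None,fx=4,fy=4,interpolation=cv2.INTER_CUBIC))
E
```

```text
time_s: 25.63
position: [0.3745, -0.3265, 0.2158]
tcp_rot: [[0.439, -0.111, -0.891], [-0.04, -0.994, 0.104], [-0.897, -0.01, -0.441]]
force: [0.5, -0.2, 0.2]
opening: 0.943
25.63 [-6.820e+01  1.780e+01  1.161e+02  3.780e+01  4.000e+01  1.000e-01] [ 0.3745 -0.3265  0.2158] [ 0.5 -0.2  0.2] 82.0
tool in winder [[-0.119, -0.043, -0.992], [-0.011, -0.999, 0.044], [-0.993, 0.016, 0.118]]
grasp in foot frame mm [-154.9 -264.8  236.9]
roll axis world [-0.327  0.031  0.944] lean 19.3 tool y [-0.111 -0.994 -0.01 ]
```

View pics/side21z.png

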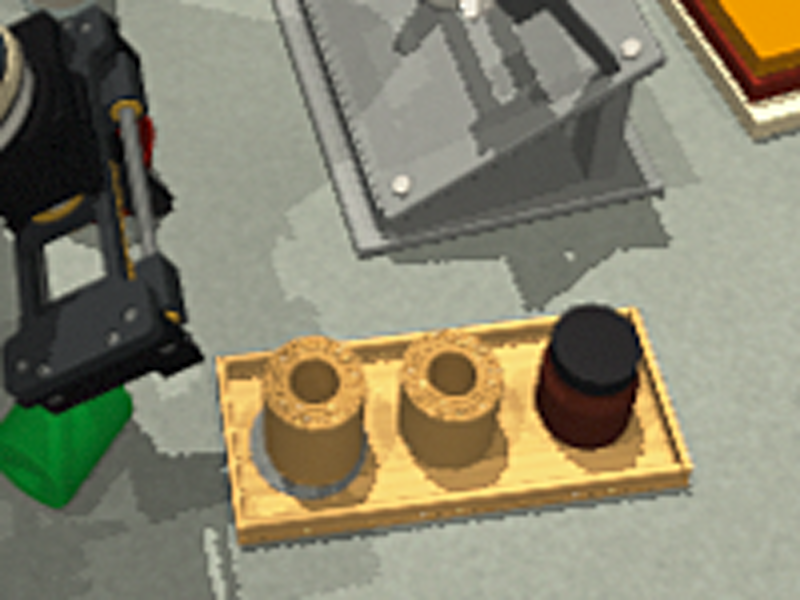

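View pics/scene21z.png

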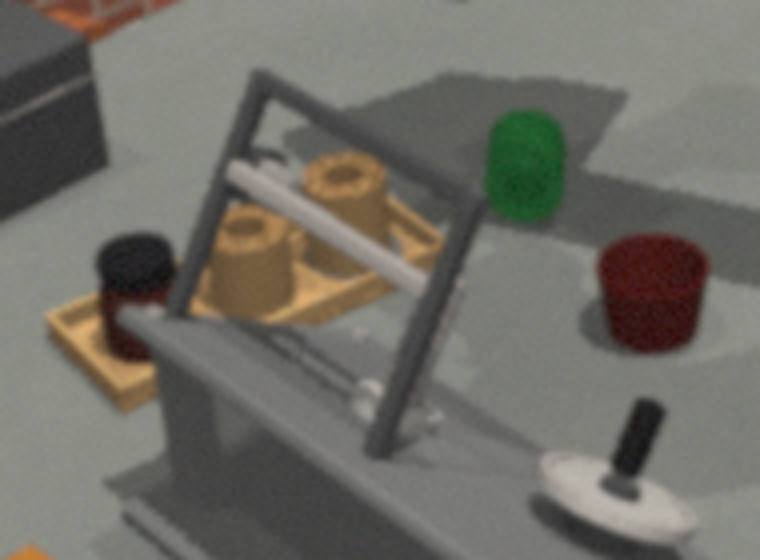

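```bash
python3 - <<'E'
from h import *
c=load('side21'); z=lambda p:(220+p[0]/4,250+p[1]/4)
print('roll top',onz(c,z((314.5,382)),.075),'spare top',onz(c,z((452,376)),.065))
c0=load('side1'); print('spare top before',onz(c0,(200+319/2.4,150+462/2.4),.065))
P=np.array([.4546,-.331,.006]); 
for nm,Q,r in (('pad',P,.036),('roll base',np.array([onz(c,z((314.5,382)),.075)[0],onz(c,z((314.5,382)),.075)[1],.006]),.03)):
    e=[Q+r*np.array([np.cos(t),np.sin(t),0]) for t in np.arange(0,6.3,.1)]; p=(proj(c,e)-[220,250])*4; print(nm,p.min(0).round(),p.max(0).round())
h=cv2.cvtColor(c['color'],cv2.COLOR_RGB2HSV)[340:378,275:318]
m=((h[:,:,1]<40)).astype(np.uint8); ys,xs=np.nonzero(m); print('grey px extents zoom',(xs.min()+275-220)*4,(xs.max()+275-220)*4,(ys.min()+340-250)*4,(ys.max()+340-250)*4)
E
```

```text
roll top [ 0.45716353 -0.33252344  0.075     ] spare top [ 0.53687268 -0.34820893  0.065     ]
spare top before [ 0.53817889 -0.34458373  0.065     ]
pad [249. 386.] [368. 498.]
roll base [264. 396.] [363. 489.]
grey px extents zoom 220 364 412 508
```

```bash
python3 - <<'E'
from h import *
a=cv2.imread('pics/side21.png')[170:320,250:410]; b=cv2.imread('pics/side8.png')[170:320,250:410]
cv2.imwrite('pics/cmp.png',cv2.resize(np.hstack([b,a]),None,fx=2.5,fy=2.5,interpolation=cv2.INTER_CUBIC))
E
```

```text
(no output)
```

View pics/cmp.png

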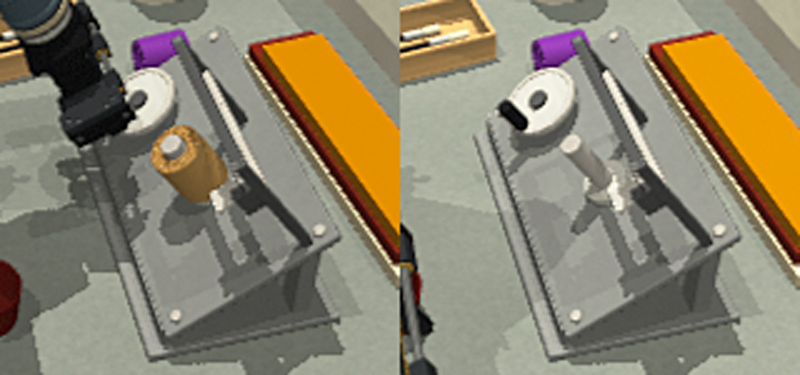

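View pics/side21.png

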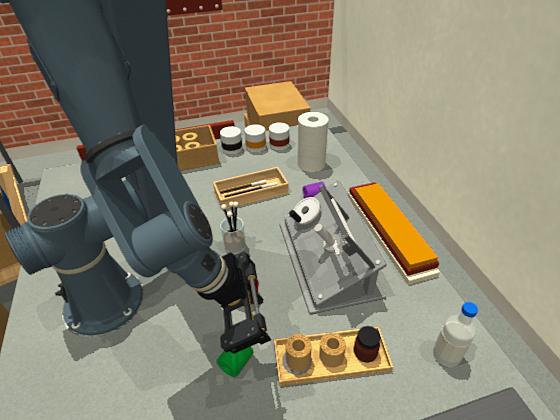

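```bash
python3 -c "
from rig import bot
print(bot.hand_in()); s=bot.read_state(); print(s['time_s'],s['force'])"
```

```text
the job is handed in; nothing more can be done
None
the job is handed in; nothing more can be done
```

The winder is unloaded: the keeper is back against its stop, and the roll stands upright on the felt pad. I handed the job in at about 26 s.

- **Tilt:** The moves can't tilt the tool directly, so I pushed past the arm's reach to lean it, then used the joint limits to bring it back to about 26°.
- **Handwheel:** I gripped the crank and turned it about 5.55 rad clockwise until it hit a hard stop, where the sideways force jumped from 2 N to 30 N and peaked near 47 N. The side view puts the keeper's tongue where it should be at the stop, and it had not moved by the end.
- **Roll:** I slid the roll straight up along the spindle with no sign of binding. I then set its low edge on the pad, eased it upright in the fingers with at most about 28 N, took the pressure off, and opened the gripper.

**Last checks**
- The roll is upright and wholly on the pad, about 3 mm off its centre.
- The fingers are clear and the force reads about zero.
- The jars, the pot and the spare roll look unmoved. The spare roll's before and after measurements differ by about 4 mm, which I take as measuring error.
- The green and purple look-alike rolls were left alone.

The roll leaned 19° when it touched the pad, so the pad was used to straighten it and it was not set down already upright. No check failed.

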